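# Load the beaker deck of the ultrasonic cleaner and hold its tank lid open

### The arm

A 7-joint arm with a two-finger parallel gripper is mounted at the origin on the work surface. World frame = base frame: x ahead of the robot, y to its left, z up, the work surface at z = 0. Lengths are in mm, angles in rad, forces in N, time in s.
With the tool pointing down it reaches from about 350 to 775 mm from the base axis. Payload 3.1 kg.
Tool frame: the origin (TCP) lies midway between the tips of the shut fingers; the grasp point (between the pads) lies 19 mm behind it (env.grip_depth is the z of the grasp point in the tool frame, in mm); z points along the fingers, y is the line along which they close (so a half turn about z gives the same grasp; the last joint's range is limited). The gripper opens to 85 mm and grips with 20 to 120 N. Pads are 22 mm wide; open, the fingers measure 114 mm over their backs; the gripper's body (76 mm by 85 mm) begins 54 mm behind the grasp point. The pads swing forward as they close: fully open they stand 13 mm farther back than shut.
Start: joints at [1.115, 0.311, 0.014, 1.512, -0.004, 1.319, -0.027], TCP at [221.184, -503.583, 204.004] pointing down, gripper open.
Joint ranges: [-2.7, 2.7], [-0.3, 1.91], [-1.27, 1.3], [0.12, 2.57], [-1.44, 4.58], [0.2, 2.03], [-3.05, 3.05]. Speed limits (rad/s): [2.79, 2.79, 3.14, 3.14, 3.14, 3.14, 3.14].

### API

Orientations are given as [roll, pitch, yaw] about the fixed x, y, z axes, in that order (R = Rz(yaw) Ry(pitch) Rx(roll)).
In Python, from bench import env gives the robot as it stands.
- The arm moves only by the shell command python3 -m creep 'ROWS' [OPENING] [FORCE]. ROWS is JSON, a list of rows, each an object with "linear": the shift along the tool's x, y, z in cm, a list of three; "twist": the turn about the tool's z in rad. In form: [{"linear": [dx, dy, dz], "twist": twist}, ...]. A call has 1 to 10 rows; each row shifts and turns the commanded pose from where the row before left it, along the tool's axes as they then stand; what a row does not reach is not made up. A row lasts 1/10 s, in which the tool goes at most 50 mm and 8.59 degrees, less where a joint would pass 70% of its speed; a pose out of reach is approached as far as the arm can. A call with a gripper value outside its range is refused whole. OPENING is the opening in per cent of the stroke, from 0 (shut) to 100 (fully open), set as the call begins (- or left out, the last holds). The fingers move at their own pace and stop on an object; FORCE is the grip in N (left out, the last holds). Time passes only in rows, so rows that do not move let the fingers close. It gives the time, the measured TCP pose, the force, the opening and the grip force at its end, in the units of the state.
- env.get_obs(): the state, without advancing time (a new reading comes with each control period).
- env.read_camera(name): name is "side" or "top" or "wrist"; returns the picture (400x640x3 uint8, red, green, blue); there is no depth.
- env.camera_info(name): a dict with "fx", "fy", "cx", "cy" (pixels), "R" (3x3) and "t" (3): a world point X has camera coordinates R X + t; the wrist camera has in their place "T_tool_cam" (4x4, takes a point from camera to tool coordinates, whose origin is the TCP and whose axes are the flange's). Camera axes: x right, y down, z forward; pixel columns grow to the right and rows downward; lengths in mm; the calibration is good to about 2 mm. A picture is of the moment at which its call begins: read the wrist's pose just before it. camera_info takes no time and is no camera call.
- env.close_job(): hands the job in; it is judged then, once.
The state is a dict: "t": time; "joint_positions": joint angles; "joint_vel": joint speeds; "effort": joint torques, N m; "ee_pos": TCP position; "orientation": TCP orientation; "contact_force": force on the tool from outside, world axes, zero at the start; "torque": the same for the moment, N m; "gripper_width": opening from 0.0 (shut) to 1.0 (fully open); "grip_force": force on a finger pad.
Only numpy, scipy, OpenCV 4.12 (cv2) and the standard library are available. Lean on these libraries where they do the work, as an engineer would, in place of code of your own. Each camera call takes 0.05 s, during which the arm holds its last target. There are 200 camera calls.

### The job

Load the ultrasonic cleaner: of the three lidded steel canisters on the draining tray, take the one that fits the round opening in the cleaner's deck, lower it in (do not drop it) until its rim rests flat on the deck, and let go. Then lift the tank lid to about 60 degrees and hold it there, never letting it fall, so that I can lower the basket in while the drips run back into the tank; the lid falls shut by itself, so your program finishes with the gripper still holding it open. Leave the other two canisters, the basket, the bottle and the kidney dish where they are.

Things in the scene. Friction and masses are not known exactly. Their poses are not given: they have to be found in the camera images.
- cleaner: Bench-top ultrasonic cleaner, a stainless box 190 mm deep (its x), 320 mm wide (its y) and 150 mm high, fixed to the bench. Origin at the centre of its underside; its -x side is the front with control panel, facing the robot roughly. Its top is a fixed deck on the left (+y) with one round opening, and a hinged tank lid on the right (-y).
- opening (a point): Centre of the round opening, 56 mm in diameter, in the deck, at the level of the deck's top face (150 mm above the bench). The deck is 8 mm thick, under it is open tank to 98 mm below the deck's top. Axes parallel to the cleaner's.
- lid (a joint): Angle of the tank lid, rad: 0 shut (level), growing as its front edge rises, stop at 1.45. No spring or stay: the lid (about 0.35 kg) falls shut from any angle. 60 degrees is 1.047.
- lid_handle (a point): Centre of the lid's handle, a round black bar 12 mm in diameter and 116 mm long parallel to the cleaner's y axis, carried by two 8 mm legs at 55 mm either side of its centre. It stands 44 mm out in front of the lid's front edge and 45 mm out in front of the cleaner's casing, with free space around it, 156 mm above the bench when shut. The point turns with the lid: its -x points from the hinge towards the bar.
- lid_hinge (a point): Centre of the hinge line of the lid, fixed on the cleaner at the far edge of its top, 153 mm above the bench; the hinge line is parallel to the cleaner's y axis. The handle bar's axis is 220 mm from it, and with the lid shut 3 mm higher.
- can42_mid (a point): Centre (52 mm above its underside) of the slim canister: body 42 mm in diameter and 62 mm high, rim 52 mm in diameter and 4 mm thick above it, shallow conical cap to 74 mm, and on it an upright black cylindrical knob 18 mm in diameter from 74 to 104 mm. Loose, 0.14 kg. z is its upright axis.
- can52_mid (a point): Centre (52 mm above its underside) of the middle canister: body 52 mm in diameter and 62 mm high, with a 4 mm lead-in at its foot, rim 62 mm in diameter and 4 mm thick above it (rim's underside 10 mm above this point), cap to 74 mm and the same black knob 18 mm in diameter from 74 to 104 mm. Loose, about 0.18 kg. Hanging home in the deck, this point lies 10 mm below the deck's top.
- can62_mid (a point): Centre (52 mm above its underside) of the wide canister: body 62 mm in diameter, rim 72 mm, the same heights and knob. Loose, 0.22 kg.
- tray: Draining tray of perforated aluminium, 210 x 210 mm, fixed to the bench, its floor 8 mm above the bench with a lip 4 mm higher. Origin at the centre of its underside. The three canisters stand on it in any order.
- basket: Bystander: wire loading basket 130 x 150 x 58 mm with two wire handles to 85 mm, standing on the bench. Origin at the centre of its underside.
- bottle: Bystander: white detergent bottle 72 mm in diameter, 190 mm high. Origin at the centre of its underside.
- kidney: Bystander: steel kidney dish about 110 x 210 x 36 mm. Origin on its underside near the centre.
Mind the look-alikes: they are no part of the job. What is shaped like the part that bears can52_mid but blue is not meant.

How it is judged (in metres and radians):
On the way, in this order (a step that is already met when the one before it is completed fails the run):
1. the 52 mm canister is lowered into the opening in the fingers, its rim less than 10 mm above the deck (horizontal distance between can52_mid and opening below 0.006 m and z of can52_mid in the frame of opening below 0 m and contact force between the fingers and can52 above 0.5 N), for 0.05 s.
2. the canister hangs home on its rim, let go (horizontal distance between can52_mid and opening below 0.006 m and z of can52_mid in the frame of opening between -0.013 and -0.007 m and angle between can52_mid's own z axis and vertical below 0.06 rad and contact force between the fingers and can52 below 0.1 N), for 0.2 s.
At the end, for the whole second after the job is handed in: The 52 mm canister hangs upright in the deck's opening, its rim on the deck (within 3 mm), untouched by the robot; the lid stands still at 60 degrees, give or take 7, held by the fingers and touched by nothing else, all through the last second (all of step 2 and contact force between the arm and can52 below 0.1 N and value of joint lid between 0.927 and 1.167 rad and velocity of joint lid between -0.1 and 0.1 rad/s and contact force between the fingers and lid above 0.3 N and contact force between lid and can42 below 0.05 N and contact force between lid and can52 below 0.05 N and contact force between lid and can62 below 0.05 N and contact force between lid and basket below 0.05 N and contact force between lid and bottle below 0.05 N and contact force between lid and kidney below 0.05 N); the arm keeps its last pose, push and grip.
It fails at once if the lid is let fall (closing faster than 2 rad/s) (velocity of joint lid below -2 rad/s).
It fails at once if another canister is moved more than 40 mm (distance of any of can42_mid, can62_mid from where it was at the start of the episode above 0.04 m).
It fails at once if a bystander is moved more than 30 mm (distance of any of basket, bottle, kidney from where it was at the start of the episode above 0.03 m).
It also fails if it takes over 64 s, if anything falls off the work surface, if the arm or the gripper's body presses on something with over 40 N, if the wrist force passes 120 N, or if a joint passes its speed limit or range.

## Working session

There is one attempt and no reset: what is moved stays moved. The work goes in short steps, Python scripts to look and compute and a shell command to move; the robot and the scene stay as the last step left them, time stands still between calls to the robot, and variables do not carry over. Pictures are saved under pics/ and viewed, at most 10 in all, crops included, and the job is handed in when it is done.

```bash
mkdir -p pics; ls
python3 - <<'E'
from bench import env
import cv2
o=env.get_obs();print(o['t'],o['ee_pos'],o['orientation'],env.grip_depth)
for n in('top','side'):
    im=env.read_camera(n);cv2.imwrite(f'pics/{n}0.png',im[:,:,::-1])
    c=env.camera_info(n);print(n,c)
print(env.camera_info('wrist'))
E
```

```text
pics
0.0 [ 220.8316323  -502.85091013  202.91883629] [-3.13924491e+00  8.70839454e-05  4.13863485e-01] -18.700000000000003
top {'fx': 363.9994833295093, 'fy': 363.9994833295093, 'cx': 321.5173263035952, 'cy': 193.33737002327817, 'R': array([[ 0.01692962, -0.99981429, -0.0092076 ],
       [-0.98721885, -0.01525539, -0.15863866],
       [ 0.15846873,  0.01177561, -0.98729377]]), 't': array([  55.01218228,  508.14322395, 1239.2005552 ])}
side {'fx': 394.9469827910282, 'fy': 394.9469827910282, 'cx': 316.2914532830982, 'cy': 205.8176836912888, 'R': array([[-0.79525485, -0.60583438, -0.0231178 ],
       [-0.29310532,  0.417567  , -0.86007387],
       [ 0.53071555, -0.67720197, -0.50964546]]), 't': array([445.25185066, 234.84337024, 955.20030203])}
{'fx': 286.13533550356584, 'fy': 286.13533550356584, 'cx': 318.1931463698109, 'cy': 203.52975363084624, 'T_tool_cam': array([[-4.72055851e-04, -9.61577849e-01, -2.74531997e-01,
         6.95515705e+01],
       [ 9.99999885e-01, -4.75848095e-04, -5.27836810e-05,
         2.12144466e-01],
       [-7.98799094e-05, -2.74531991e-01,  9.61577963e-01,
        -1.69603825e+02],
       [ 0.00000000e+00,  0.00000000e+00,  0.00000000e+00,
         1.00000000e+00]])}
```

View pics/top0.png

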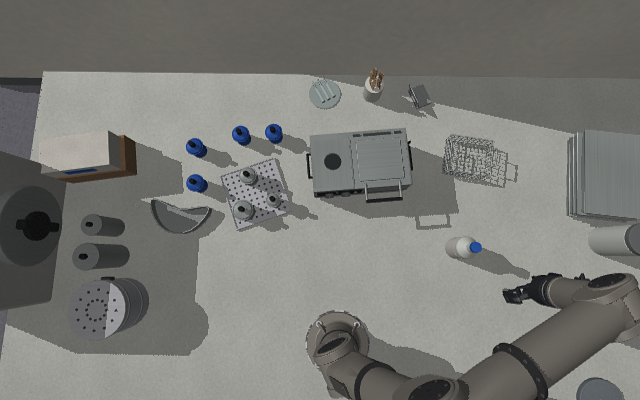

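View pics/side0.png

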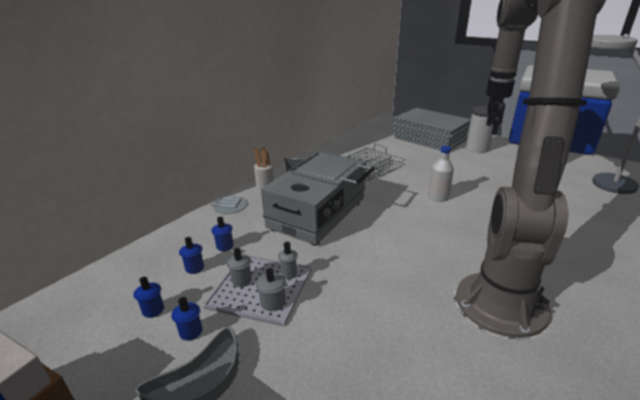

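The top view shows the grey canisters at (248,175), (244,209) and (274,199), the opening at (332,161), the lid handle at (383,199) and the bottle at (463,247). The side view has the canisters at (240,270), (271,290) and (288,262). Blue decoys stand left of and behind the tray.

```bash
cat > h.py <<'E'
import numpy as np,cv2
from bench import env
from scipy.spatial.transform import Rotation as Ro
def cam(n,o=None):
    c=env.camera_info(n)
    if n!='wrist': return c,c['R'],c['t']
    T=c['T_tool_cam'];Rt=Ro.from_euler('xyz',o['orientation']).as_matrix()
    Rwc=Rt@T[:3,:3];p=Rt@T[:3,3]+np.array(o['ee_pos']);return c,Rwc.T,-Rwc.T@p
def ray(n,uv,z,o=None):
    c,R,t=cam(n,o);d=R.T@np.array([(uv[0]-c['cx'])/c['fx'],(uv[1]-c['cy'])/c['fy'],1]);p=-R.T@t
    return p+d*(z-p[2])/d[2]
def proj(n,X,o=None):
    c,R,t=cam(n,o);q=R@np.array(X,float)+t;return q[0]/q[2]*c['fx']+c['cx'],q[1]/q[2]*c['fy']+c['cy']
def snap(n,f):
    o=env.get_obs();im=env.read_camera(n)[:,:,::-1].copy();cv2.imwrite('pics/'+f,im);return o,im
def blobs(im,thr,box,amin=8,amax=5000):
    x0,y0,x1,y1=box;m=(im[y0:y1,x0:x1].max(2)<thr).astype(np.uint8)
    n,l,s,c=cv2.connectedComponentsWithStats(m)
    return [(c[i]+[x0,y0],s[i]) for i in range(1,n) if amin<s[i][4]<amax]
E
python3 - <<'E'
from h import *
im=cv2.imread('pics/top0.png');s=cv2.imread('pics/side0.png')
for c,st in blobs(im,60,(215,120,420,240)): print('top',c.round(1),st,ray('top',c,112).round(),ray('top',c,150).round())
for c,st in blobs(s,40,(200,150,400,320)): print('side',c.round(1),st,ray('side',c,100).round())
for uv in [(310,137),(410,129),(412,190),(315,197)]: print('corner',uv,ray('top',uv,150).round())
for uv in [(366,200),(401,201)]: print('handle',ray('top',uv,156).round())
for uv in [(463,247)]: print('bottle',ray('top',uv,150).round())
a=im[110:250,200:430];cv2.imwrite('pics/c1.png',cv2.resize(a,None,fx=3.4,fy=3.4,interpolation=cv2.INTER_CUBIC))
E
```

```text
top [272.3 129.2] [55  6  6  7 30] [715. 235. 112.] [702. 229. 150.]
top [238.4 131.3] [21  8  6  7 30] [706. 350. 112.] [694. 340. 150.]
top [378.8 133.2] [157  12  15   3  19] [ 706. -129.  112.] [ 693. -124.  150.]
top [248.4 139.2] [30 15  6  9 20] [679. 315. 112.] [667. 306. 150.]
top [355.3 135.3] [138  15   6   2   9] [697. -49. 112.] [685. -46. 150.]
top [366.6 134.4] [148  14   8   2  12] [701. -88. 112.] [689. -83. 150.]
top [280.1 138.4] [63 16  4  6 11] [683. 207. 112.] [671. 202. 150.]
top [409.8 155.8] [193  21   5  30  63] [ 628. -233.  112.] [ 618. -224.  150.]
top [308.1 165.7] [91 34  6 25 55] [589. 109. 112.] [580. 107. 150.]
top [332.3 161.2] [109  34  17  16 207] [606.  28. 112.] [596.  29. 150.]
top [245.9 173.5] [28 51  7  6 31] [559. 317. 112.] [551. 308. 150.]
top [254.3 180.9] [33 56 10  9 27] [535. 288. 112.] [527. 280. 150.]
top [404.  186.5] [186  65   8   5  24] [ 523. -211.  112.] [ 516. -203.  150.]
top [382.3 189. ] [152  66  32   7 136] [ 513. -139.  112.] [ 507. -133.  150.]
top [339.  192.6] [ 99  69  51   9 245] [499.   4. 112.] [493.   6. 150.]
t
[... 198 characters left out ...]
] [422. 282. 150.]
top [241.  208.6] [23 86  7  6 30] [440. 327. 112.] [436. 319. 150.]
side [363.5 176.2] [157  18  17  16  66] [ 528. -226.  100.]
side [329.8 208.6] [117  38  27  41 496] [498.  12. 100.]
side [286.2 209.1] [74 54 26 10 40] [601.  89. 100.]
side [220.5 222.1] [18 68  6  9 37] [706. 249. 100.]
side [286.9 248. ] [85 93  6 11 48] [474. 232. 100.]
side [237.3 254.1] [35 99  6 11 55] [558. 323. 100.]
side [269.8 274.7] [ 67 119   7  12  69] [439. 332. 100.]
corner (310, 137) [677. 103. 150.]
corner (410, 129) [ 709. -226.  150.]
corner (412, 190) [ 505. -228.  150.]
corner (315, 197) [477.  83. 150.]
handle [469. -80. 156.]
handle [ 468. -191.  156.]
bottle [ 327. -383.  150.]
```

View pics/c1.png

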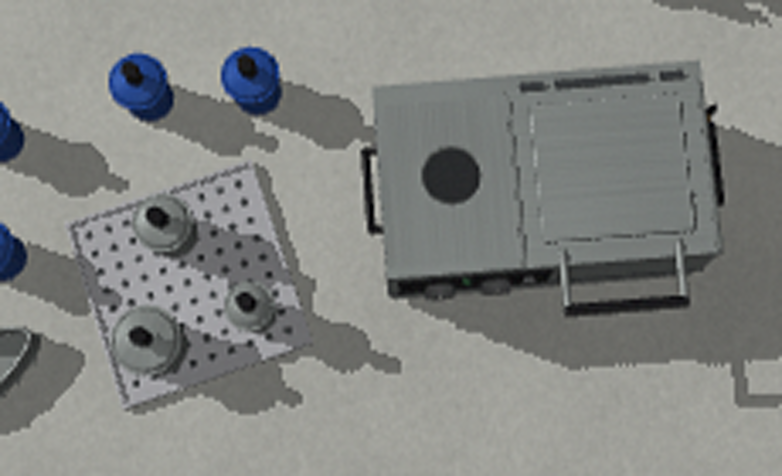

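The enlarged view shows the 52 mm canister at the rear left of the tray, its knob at world (559,320). The wide one is at (440,328) and the slim one at (475,228). Next I rise and twist so the fingers close along the cleaner's x.

```bash
python3 -m creep '[{"linear":[0,0,-4],"twist":-0.14},{"linear":[0,0,-4],"twist":-0.14},{"linear":[0,0,-4],"twist":-0.14},{"linear":[0,0,-4],"twist":-0.14},{"linear":[0,0,0],"twist":-0.14},{"linear":[0,0,0],"twist":-0.14},{"linear":[0,0,0],"twist":-0.14},{"linear":[0,0,0],"twist":-0.14},{"linear":[0,0,0],"twist":-0.13},{"linear":[0,0,0],"twist":0}]' 100
python3 - <<'E'
from h import *
o=env.get_obs();print(o['t'],o['ee_pos'],o['orientation'])
R=Ro.from_euler('xyz',o['orientation']).as_matrix()
print(R.T@(np.array([558,240,330])-o['ee_pos'])/10)
E
```

```text
t: 1.1
ee_pos: [221.0, -503.4, 363.4]
orientation: [-3.141, -0.001, 1.664]
contact_force: [0.2, -0.2, -0.7]
gripper_width: 1.002
grip_force: 0.0
1.1 [ 221.04307683 -503.36501298  363.36163809] [-3.14126536e+00 -1.33381049e-03  1.66366162e+00]
[70.88701642 40.44498523  3.41747962]
```

```bash
python3 -m creep '[{"linear":[3.8,2,0],"twist":0},{"linear":[3.8,2,0],"twist":0},{"linear":[3.8,2,0],"twist":0},{"linear":[3.8,2,0],"twist":0},{"linear":[3.8,2,0],"twist":0},{"linear":[3.8,2,0],"twist":0},{"linear":[3.8,2,0],"twist":0},{"linear":[3.8,2,0],"twist":0},{"linear":[3.8,2,0],"twist":0},{"linear":[3.8,2,0],"twist":0}]'
python3 -m creep '[{"linear":[3.8,2,0],"twist":0},{"linear":[3.8,2,0],"twist":0},{"linear":[3.8,2,0],"twist":0},{"linear":[3.8,2,0],"twist":0},{"linear":[3.8,2,0],"twist":0},{"linear":[3.8,2,0],"twist":0},{"linear":[3.8,2,1],"twist":0},{"linear":[3.8,2,3],"twist":0},{"linear":[3.8,2,3],"twist":0},{"linear":[3.8,2,3],"twist":0}]'
python3 -m creep '[{"linear":[0,0,0],"twist":0},{"linear":[0,0,0],"twist":0},{"linear":[0,0,0],"twist":0}]'
python3 - <<'E'
from h import *
o,im=snap('wrist','w1.png');print(o['t'],o['ee_pos'],o['orientation'])
for k,X in dict(k52=(559,320,112),k42=(475,229,112),k62=(440,329,112),op=(596,29,150)).items(): print(k,np.round(proj('wrist',X,o)))
E
```

```text
t: 2.1
ee_pos: [385.2, -104.9, 364.0]
orientation: [3.141, 0.001, 1.66]
contact_force: [0.3, -0.9, -0.9]
gripper_width: 0.999
grip_force: 0.0
t: 3.1
ee_pos: [547.2, 286.1, 266.5]
orientation: [-3.141, 0.001, 1.66]
contact_force: [1.1, -0.1, 1.0]
gripper_width: 1.003
grip_force: 0.0
t: 3.4
ee_pos: [547.2, 283.9, 269.2]
orientation: [3.14, 0.0, 1.661]
contact_force: [-0.0, 0.1, 0.6]
gripper_width: 0.998
grip_force: 0.0
3.4 [547.19857445 283.89429276 269.16066007] [3.13994630e+00 4.22358484e-04 1.66096250e+00]
k52 [331. 154.]
k42 [255. 223.]
k62 [226. 136.]
op [338. 387.]
```

View pics/w1.png

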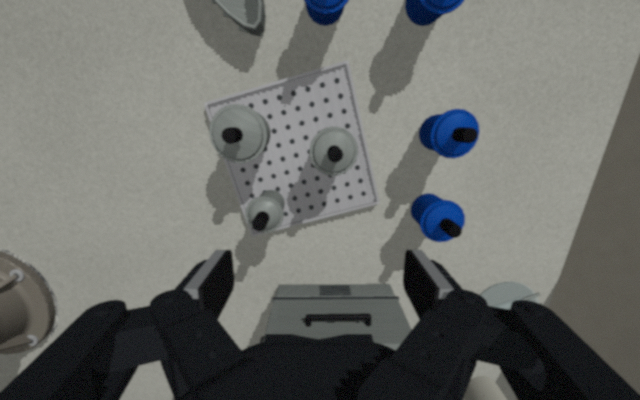

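The wrist view confirms it: the middle canister's knob is at (334,153), the slim one's at (261,220), the wide one's at (232,135), and the finger pads show at (225,275) and (415,275). Next I measure the knob closely.

Run:
```python
from h import *
o=env.get_obs();im=cv2.imread('pics/w1.png')
for c,st in blobs(im,50,(310,130,360,180),20): 
    print(c,st); X=ray('wrist',c,97,o);print(X)
    R=Ro.from_euler('xyz',o['orientation']).as_matrix();d=R.T@(X-o['ee_pos'])/10;print(d)
print('TCP at knob proj',proj('wrist',np.array(o['ee_pos'])+[0,0,0],o))
```

```text
[334.31547619 153.99404762] [ 18  17  14  15 168]
[563.95969964 318.01012146  97.        ]
[ 3.27374002  1.90503758 17.28275718]
TCP at knob proj (np.float64(318.16581845443295), np.float64(235.16403108010934))
```

```bash
python3 -m creep '[{"linear":[1.6,0.95,3],"twist":0},{"linear":[1.6,0.95,3],"twist":0},{"linear":[0,0,3],"twist":0},{"linear":[0,0,2],"twist":0},{"linear":[0,0,0],"twist":0},{"linear":[0,0,0],"twist":0},{"linear":[0,0,0],"twist":0}]' 60
python3 - <<'E'
from h import *
o,im=snap('wrist','w2.png');print(o['t'],o['ee_pos'],o['orientation'])
print(proj('wrist',[564,318,97],o),proj('wrist',[564,318,112],o),proj('wrist',[564,318,82],o))
a=im[90:390,120:520];cv2.imwrite('pics/w2c.png',cv2.resize(a,None,fx=1.9,fy=1.9))
for c,st in blobs(im,50,(270,150,370,300),20): print(c,st,ray('wrist',c,97,o))
E
```

```text
t: 4.15
ee_pos: [563.9, 318.7, 161.0]
orientation: [3.137, -0.002, 1.662]
contact_force: [-0.3, -0.7, -0.4]
gripper_width: 0.598
grip_force: 0.0
4.15 [563.91389332 318.69964438 160.96435212] [ 3.13735723e+00 -1.84772380e-03  1.66217659e+00]
(np.float64(317.9256658897562), np.float64(207.5025812863225)) (np.float64(317.9771116410578), np.float64(212.84900105067118)) (np.float64(317.8799698982018), np.float64(202.7536963693409))
[317.18372093 207.2255814 ] [ 37  44  21  27 430] [563.34816626 318.18852327  97.        ]
[368.40243902 263.37804878] [97 93  3 41 82] [614.15702972 269.66433223  97.        ]
```

View pics/w2c.png

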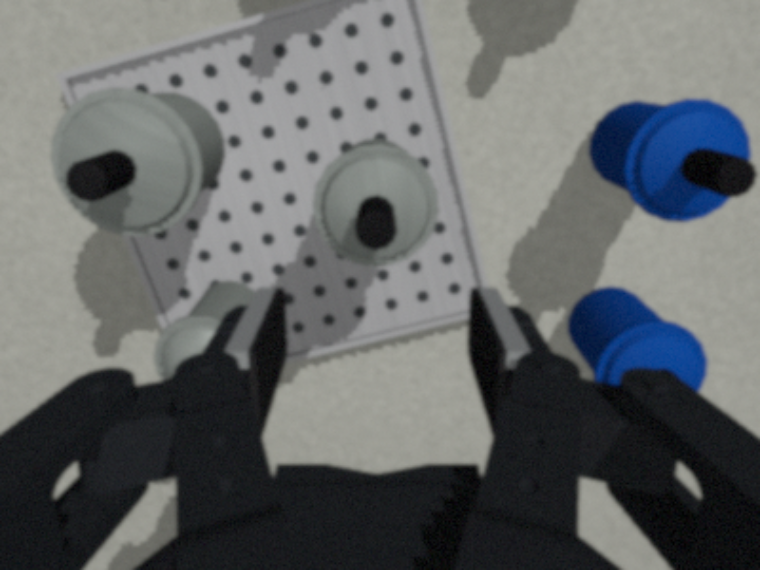

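The knob sits centred between the fingers at about crop (376,215), i.e. aligned within 1 mm, and the neighbouring canisters are clear. Descending to grip it.

```bash
python3 -m creep '[{"linear":[0,0,2],"twist":0},{"linear":[0,0,2],"twist":0},{"linear":[0,0,2],"twist":0},{"linear":[0,0,1],"twist":0},{"linear":[0,0,0.5],"twist":0},{"linear":[0,0,0],"twist":0},{"linear":[0,0,0],"twist":0}]'
python3 -m creep '[{"linear":[0,0,0],"twist":0},{"linear":[0,0,0],"twist":0},{"linear":[0,0,0],"twist":0},{"linear":[0,0,0],"twist":0},{"linear":[0,0,0],"twist":0},{"linear":[0,0,0],"twist":0},{"linear":[0,0,0],"twist":0},{"linear":[0,0,0],"twist":0}]' 5 60
```

```text
t: 4.9
ee_pos: [563.2, 319.2, 84.4]
orientation: [3.14, -0.001, 1.664]
contact_force: [-0.3, 0.2, 0.1]
gripper_width: 0.603
grip_force: 0.0
t: 5.7
ee_pos: [562.1, 318.2, 82.5]
orientation: [-3.141, 0.001, 1.664]
contact_force: [-0.4, 0.3, -0.6]
gripper_width: 0.054
grip_force: 0.0
```

Run:
```python
from h import *
o,im=snap('wrist','w3.png');print(o['ee_pos'],o['gripper_width'],o['grip_force'])
a=im[90:390,120:520]
s=env.read_camera('side')[:,:,::-1];b=s[180:340,180:340]
cv2.imwrite('pics/w3c.png',np.hstack([cv2.resize(a,(480,360)),cv2.resize(b,(320,360))]))
```

```text
[562.14122806 318.23866314  82.47399853] 0.053611927072816624 0.0
```

View pics/w3c.png

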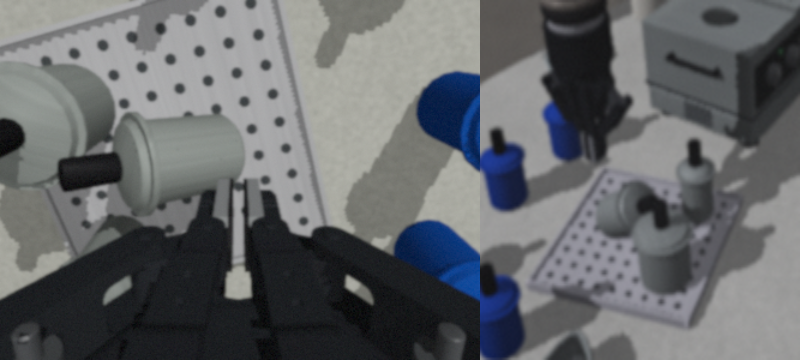

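The left crop shows the 52 mm canister toppled onto its side, pointing left towards the wide canister, with the fingers shut and empty. Before regrasping I check for a tool offset and locate it as it lies.

Run:
```python
from h import *
o=env.get_obs();p=np.array(o['ee_pos']);print(p,o['joint_positions'])
print('side TCP',proj('side',p),'top TCP',proj('top',p),'wrist',proj('wrist',p,o),[np.round(proj('wrist',p+[dx,dy,dz],o)) for dx,dy,dz in [(0,11,0),(0,-11,0),(0,11,19),(0,-11,19)]])
im=cv2.imread('pics/w3.png');t=env.read_camera('top')[:,:,::-1];s=env.read_camera('side')[:,:,::-1]
print('rim before',ray('wrist',(318,197),76,dict(orientation=[3.1374,-.0018,1.6622],ee_pos=[563.9,318.7,161])))
a=im[180:330,230:400];b=s[200:320,190:310];c=t[140:240,200:300]
cv2.imwrite('pics/w4c.png',np.hstack([cv2.resize(x,(266,300),interpolation=cv2.INTER_CUBIC) for x in(a,b,c)]))
```

```text
[562.29540917 318.37124005  82.68637445] [-0.09580167  0.71006065 -0.75154672  1.37283509  0.48836242  1.24804468
 -0.78644211]
side TCP (np.float64(238.28054430027578), np.float64(258.1096284042006)) top TCP (np.float64(247.41975170377805), np.float64(174.4333575429563)) wrist (np.float64(318.16528326289875), np.float64(235.16394438479432)) [array([320., 219.]), array([317., 251.]), array([320., 230.]), array([316., 265.])]
rim before [563.76495995 321.79482011  76.        ]
```

View pics/w4c.png

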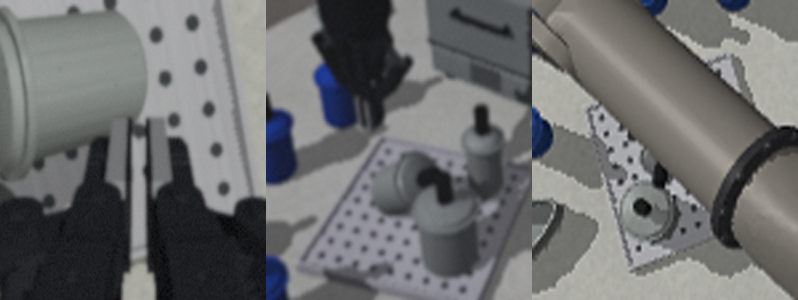

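The fingertips appear slightly off from the reported TCP in both crops: at about (237,252) in the side view, where (238,258) was expected, and higher or behind in the wrist view. The canister lies with its knob towards -x. I back off, take a clear look and check the tip offset against the start pictures.

```bash
python3 -m creep '[{"linear":[0,0,-4],"twist":0},{"linear":[0,0,-4],"twist":0},{"linear":[-3,-1,-4],"twist":0},{"linear":[-4,-2,-2],"twist":0},{"linear":[0,-2,0],"twist":0},{"linear":[0,0,0],"twist":0},{"linear":[0,0,0],"twist":0}]' 60
python3 - <<'E'
from h import *
p0=np.array([221.2,-503.6,204]);print('start TCP side',proj('side',p0),'top',proj('top',p0),'13up',proj('side',p0+[0,0,13]))
o,im=snap('wrist','w5.png');print(o['t'],o['ee_pos'])
s=cv2.imread('pics/side0.png')[80:140,470:530];_,s2=snap('side','s5.png')
cv2.imwrite('pics/w5c.png',np.hstack([cv2.resize(im[40:360,120:520],(450,360)),np.vstack([cv2.resize(s,(300,180),interpolation=cv2.INTER_CUBIC),cv2.resize(s2[200:320,170:370],(300,180))])]))
E
```

```text
t: 6.6
ee_pos: [519.4, 245.0, 222.4]
orientation: [3.141, 0.0, 1.665]
contact_force: [-0.2, 0.3, -0.6]
gripper_width: 0.599
grip_force: 0.0
start TCP side (np.float64(488.09912269653114), np.float64(140.7604526777164)) top (np.float64(512.7038447405763), np.float64(283.7783411476411)) 13up (np.float64(488.88159959941936), np.float64(137.04075522987898))
6.6 [519.39908429 245.02985469 222.44481154]
```

View pics/w5c.png

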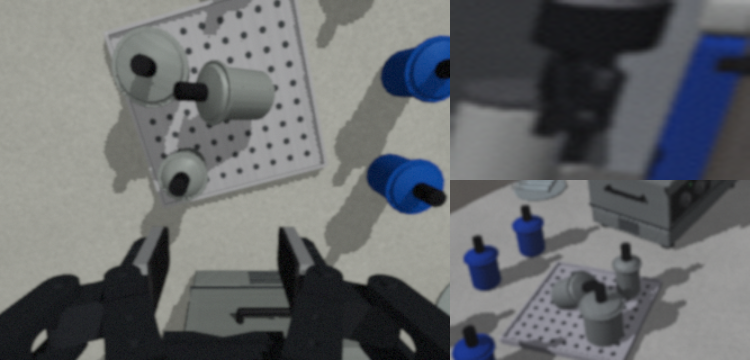

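The wrist crop shows the canister lying with its knob at (190,91) pointing -x, close to the wide canister at (143,66). The pads look 15–35 mm short of the nominal TCP, so the fingers probably closed over the top of the knob. A soft touch on clear bench with shut fingers will settle the tip height.

```bash
python3 -m creep '[{"linear":[-4,-2.5,0],"twist":0},{"linear":[-4.5,-4,0],"twist":0},{"linear":[0,-4,2],"twist":0},{"linear":[0,0,4],"twist":0},{"linear":[0,0,4],"twist":0},{"linear":[0,0,4],"twist":0},{"linear":[0,0,2],"twist":0},{"linear":[0,0,1],"twist":0},{"linear":[0,0,0],"twist":0},{"linear":[0,0,0],"twist":0}]' 0
for i in 1 2 3 4; do echo; done >/dev/null
python3 -m creep '[{"linear":[0,0,0.5],"twist":0},{"linear":[0,0,0.5],"twist":0},{"linear":[0,0,0],"twist":0}]'
```

```text
t: 7.7
ee_pos: [429.8, 159.6, 53.1]
orientation: [3.14, -0.001, 1.665]
contact_force: [-0.1, 0.0, 1.1]
gripper_width: 0.003
grip_force: 0.0
t: 8.0
ee_pos: [428.7, 158.3, 42.1]
orientation: [-3.141, 0.0, 1.664]
contact_force: [-0.6, -0.4, -0.1]
gripper_width: -0.003
grip_force: 0.0
```

```bash
python3 -m creep '[{"linear":[0,0,0.5],"twist":0},{"linear":[0,0,0.5],"twist":0},{"linear":[0,0,0.5],"twist":0},{"linear":[0,0,0],"twist":0}]' | head -3
python3 -m creep '[{"linear":[0,0,0.5],"twist":0},{"linear":[0,0,0.5],"twist":0},{"linear":[0,0,0],"twist":0}]'
python3 - <<'E'
from h import *
o,im=snap('side','s6.png');p=np.array(o['ee_pos']);print(p,proj('side',p),o['contact_force'])
u,v=map(int,proj('side',p));g=im[v-26:v+14:2,u-16:u+18:2].max(2);print(u-16,v-26);print(g)
E
```

```text
t: 8.4
ee_pos: [428.0, 158.2, 26.4]
orientation: [-3.14, 0.0, 1.664]
t: 8.7
ee_pos: [428.2, 158.3, 16.6]
orientation: [-3.14, 0.0, 1.664]
contact_force: [-0.5, -0.3, -0.9]
gripper_width: 0.001
grip_force: 0.0
[428.15866959 158.28882079  16.57239918] (np.float64(319.4296807723443), np.float64(265.49355564730877)) [-0.46869918 -0.25434197 -0.93315944]
303 239
[[ 90  56  28  31  32  33  30  29  32  30  28  32  75  89  53  32  32]
 [127 102  49  28  28  32  31  31  33  28  26  32  75  64  36  31  44]
 [145 142 111  69  44  32  32  29  33  30  29  31  38  33  31  59 115]
 [146 146 143 141 122  61  29  31  32  31  29  33  32  32  65 123 143]
 [145 144 143 145 145 107  47  44  34  31  28  34  35  76 128 147 144]
 [146 144 144 142 146 122  70  69  58  31  28  51  95 132 147 149 146]
 [147 148 146 147 147 123  70  71  81  36  30  90 145 145 147 146 147]
 [148 146 146 147 145 123  66  71  82  37  28  91 147 146 147 145 145]
 [149 149 151 149 148 137  89  69  78  35  36 103 147 144 142 133 118]
 [149 150 148 147 148 148 120  74  80  41  77 142 145 130 101  94  92]
 [147 145 149 149 148 137 108  78  81  70  90 115 112  92  88  95 124]
 [149 148 152 148 135 100  90  88  89  89  93  90  91  97 125 134 135]
 [148 146 135 114  96  91  91  92  93  90  91  92  92 113 149 149 123]
 [104  96  92  91  91  93  92  93  93  92  92  90  91 120 151 150 146]
 [ 82  77  77  84  88  93  93  93  91  93  89  96 114 141 149 150 149]
 [ 88  92  92  85  83  91  93  97 104 103 123 135 147 148 150 152 148]
 [ 82  93 108  88  85  92 111 135 145 143 146 150 148 147 151 149 148]
 [ 97 107 120  84  92 109 145 148 151 149 148 150 149 150 148 149 146]
 [103 111  95  83  93 119 149 150 151 150 148 150 151 150 148 149 147]
 [ 98  99  81  89 108 145 149 148 149 149 147 147 147 147 150 147 149]]
```

```bash
python3 -m creep '[{"linear":[0,0,0.5],"twist":0},{"linear":[0,0,0.5],"twist":0},{"linear":[0,0,0],"twist":0}]' | sed -n '2p;4p'
python3 -m creep '[{"linear":[0,0,0.4],"twist":0},{"linear":[0,0,0.1],"twist":0},{"linear":[0,0,0],"twist":0}]'| sed -n '2p;4p'
```

```text
ee_pos: [428.1, 158.2, 6.6]
contact_force: [-0.5, -0.3, 0.5]
ee_pos: [428.6, 158.6, 2.1]
contact_force: [0.7, 0.2, -0.0]
```

```bash
python3 -m creep '[{"linear":[0,0,0.3],"twist":0},{"linear":[0,0,0],"twist":0}]'| sed -n '2p;4p'
python3 -m creep '[{"linear":[0,0,0.3],"twist":0},{"linear":[0,0,0],"twist":0}]'| sed -n '2p;4p'
```

```text
ee_pos: [428.6, 158.4, -1.0]
contact_force: [-0.1, -0.2, -0.4]
ee_pos: [428.5, 158.4, -4.0]
contact_force: [0.2, -0.0, -0.3]
```

```bash
python3 -m creep '[{"linear":[0,0,0.3],"twist":0},{"linear":[0,0,0],"twist":0}]'| sed -n '2p;4p'
python3 -m creep '[{"linear":[0,0,0.3],"twist":0},{"linear":[0,0,0],"twist":0}]'| sed -n '2p;4p'
python3 -m creep '[{"linear":[0,0,0.3],"twist":0},{"linear":[0,0,0],"twist":0}]'| sed -n '2p;4p'
```

```text
ee_pos: [428.5, 158.4, -7.1]
contact_force: [0.3, -0.1, 0.3]
ee_pos: [428.5, 158.4, -10.0]
contact_force: [0.8, 0.1, 1.0]
ee_pos: [428.5, 158.4, -13.0]
contact_force: [-1.2, 0.6, -1.2]
```

```bash
python3 -m creep '[{"linear":[0,0,0.2],"twist":0},{"linear":[0,0,0],"twist":0}]'| sed -n '2p;4p'
python3 -m creep '[{"linear":[0,0,0.2],"twist":0},{"linear":[0,0,0],"twist":0}]'| sed -n '2p;4p'
python3 -m creep '[{"linear":[0,0,0.2],"twist":0},{"linear":[0,0,0],"twist":0}]'| sed -n '2p;4p'
```

```text
ee_pos: [428.6, 158.5, -14.9]
contact_force: [0.0, 0.1, 1.1]
ee_pos: [428.6, 158.5, -16.9]
contact_force: [-0.1, -0.4, 0.2]
ee_pos: [428.6, 158.5, -18.9]
contact_force: [-0.2, -0.3, 0.6]
```

```bash
for k in 1; do python3 -m creep '[{"linear":[0,0,0.2],"twist":0},{"linear":[0,0,0],"twist":0}]'| sed -n '2p;4p'; done
python3 -m creep '[{"linear":[0,0,0.2],"twist":0},{"linear":[0,0,0],"twist":0}]'| sed -n '2p;4p'
python3 -m creep '[{"linear":[0,0,0.2],"twist":0},{"linear":[0,0,0],"twist":0}]'| sed -n '2p;4p'
```

```text
ee_pos: [428.6, 158.5, -20.9]
contact_force: [-0.7, 0.4, -0.5]
ee_pos: [428.6, 158.5, -22.9]
contact_force: [-0.0, 0.1, 0.1]
ee_pos: [428.6, 158.5, -24.9]
contact_force: [-0.1, -0.5, 0.4]
```

```bash
python3 -m creep '[{"linear":[0,0,0.2],"twist":0},{"linear":[0,0,0],"twist":0}]'| sed -n '2p;4p'
python3 -m creep '[{"linear":[0,0,0.2],"twist":0},{"linear":[0,0,0],"twist":0}]'| sed -n '2p;4p'
python3 - <<'E'
from h import *
o,im=snap('side','s7.png');p=np.array(o['ee_pos']);print(o['t'],p,proj('side',p))
u,v=map(int,proj('side',p));g=im[v-26:v+8:2,u-8:u+14:2].max(2);print(u-8,v-26);print(g)
E
```

```text
ee_pos: [428.6, 158.5, -26.9]
contact_force: [0.2, -0.3, -0.0]
ee_pos: [428.8, 158.5, -27.2]
contact_force: [-2.9, -2.6, 15.1]
11.95 [428.84410269 158.5457511  -27.20931645] (np.float64(319.4777499737206), np.float64(277.8796258208049))
311 251
[[ 37  33  24  31  33  31  26  29  98 142  84]
 [ 28  30  28  31  33  31  27  39 126 127  61]
 [ 30  32  30  29  33  33  26  36  97  67  33]
 [106  47  30  29  34  30  28  30  37  31  33]
 [147  81  32  32  34  32  29  33  33  35  51]
 [136  85  56  61  38  31  30  35  37  62  87]
 [ 96  78  63  73  70  35  31  47  76  89  93]
 [ 94  79  51  66  80  37  31  60  93  93  92]
 [ 86  82  52  68  78  39  32  64  92  92  90]
 [ 81  91  79  67  79  37  43  80  92  95 106]
 [ 85  94 103  86  81  56  90 107 124 134 149]
 [ 91 108 144 141 130 126 143 146 149 147 148]
 [ 94 123 149 149 150 151 149 148 150 149 148]
 [108 145 150 149 148 149 146 147 149 148 150]
 [123 144 149 149 148 145 139 132 143 149 146]
 [ 98 107 119 125 121 109  95  92 120 151 149]
 [ 92  92  92  94  93  89  92 101 132 152 148]]
```

Contact came at reported z = -27, so the fingertips are 27 mm above the reported TCP and the first grasp went over the knob. I correct for that from here on. Now the lying canister: lift clear and compute its position.

```bash
python3 -m creep '[{"linear":[0,0,-2],"twist":0},{"linear":[0,0,-5],"twist":0},{"linear":[0,0,-5],"twist":0},{"linear":[0,0,-3],"twist":0},{"linear":[0,0,0],"twist":0}]' 50 | sed -n 2p
python3 - <<'E'
from h import *
o5=dict(ee_pos=[519.4,245.03,222.44],orientation=[3.141,0,1.665]);im=cv2.imread('pics/w5.png')
for c,st in blobs(im,50,(220,80,330,240),20): print(c,st,ray('wrist',c,41,o5),'upright',ray('wrist',c,97,o5))
for uv in [(358,123),(301,121)]: print('foot/rim',ray('wrist',uv,36,o5))
K=[b for b in blobs(im,50,(270,105,310,140),20)][0][0];k=ray('wrist',K,41,o5)
o=env.get_obs();R=Ro.from_euler('xyz',o['orientation']).as_matrix();print(o['t'],o['ee_pos'],o['orientation'],'d',R.T@(k-o['ee_pos'])/10)
E
```

```text
ee_pos: [432.4, 160.6, 125.9]
[247.06707317  98.4847561 ] [ 17   9  22  20 328] [428.71188542 332.2735863   41.        ] upright [442.1464571  329.36114399  97.        ]
[289.29867257 121.31637168] [ 54  33  31  18 452] [478.94230452 311.54217364  41.        ] upright [484.3638719  311.93690858  97.        ]
[278.8        203.78867925] [ 50 114  18  20 265] [472.28311957 209.3227791   41.        ] upright [478.76699299 226.02405622  97.        ]
foot/rim [560.51463225 317.27432365  36.        ]
foot/rim [492.36270444 313.17923828  36.        ]
12.5 [432.44053314 160.56983618 125.85371983] [ 3.13126589e+00 -1.50523789e-03  1.66374211e+00] d [14.58768744  5.94313672  8.56916874]
```

The canister lies along x (knob (479,312), foot about (558,317)), too close to the wide canister to grip by the knob. I'll grip its body, carry it to clear bench in front of the cleaner turned by 90°, and then tip it upright there by the knob.

```bash
python3 -m creep '[{"linear":[3,2.2,-1],"twist":0},{"linear":[3,2.2,0],"twist":0},{"linear":[3,2.2,0],"twist":0},{"linear":[3,2.2,0],"twist":0},{"linear":[2.5,2.2,0],"twist":0},{"linear":[0,0,0],"twist":0.145},{"linear":[0,0,0],"twist":0.145},{"linear":[0,0,0],"twist":0.145},{"linear":[0,0,0],"twist":0.145},{"linear":[0,0,0],"twist":0.145}]' 100 | sed -n 2,3p
python3 -m creep '[{"linear":[0,0,0],"twist":0.145},{"linear":[0,0,0],"twist":0.145},{"linear":[0,0,0],"twist":0.145},{"linear":[0,0,0],"twist":0.145},{"linear":[0,0,0],"twist":0.145},{"linear":[0,0,0],"twist":0.145},{"linear":[0,0,0],"twist":0},{"linear":[0,0,0],"twist":0}]' | sed -n 2,3p
python3 - <<'E'
from h import *
o,im=snap('wrist','w8.png');print(o['t'],o['ee_pos'],o['orientation'],o['joint_positions'])
for s,X in dict(body=(528,315,36),knob=(479,312,41),foot=(560,317,36)).items(): print(s,proj('wrist',X,o))
print(proj('wrist',np.array(o['ee_pos'])+[0,0,27],o))
cv2.imwrite('pics/w8c.png',im)
E
```

```text
ee_pos: [524.1, 312.7, 129.5]
orientation: [-3.141, 0.003, 0.933]
ee_pos: [524.3, 312.9, 130.2]
orientation: [3.14, 0.001, 0.072]
14.3 [524.29775958 312.8811333  130.22674924] [3.14038416e+00 1.43738574e-03 7.21244010e-02] [-0.2643965   0.52464396 -0.45580003  1.43283667  0.23549346  1.24010945
 -2.24251398]
body (np.float64(315.90053689855586), np.float64(193.74170839065562))
knob (np.float64(315.4532791708546), np.float64(243.5966895215178))
foot (np.float64(316.1457910655346), np.float64(159.86663303865458))
(np.float64(317.92439431152945), np.float64(254.51512474309664))
```

View pics/w8c.png

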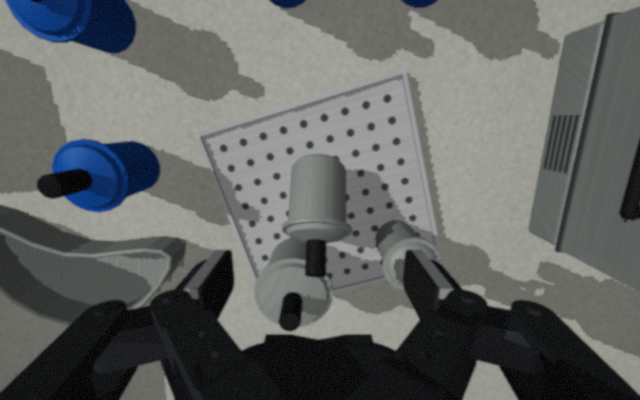

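The canister's body is centred at column 317, foot at row 157 and rim at row 228, with its knob over the wide canister's edge, as computed. I descend and grip the body.

```bash
python3 -m creep '[{"linear":[0.3,-0.2,4],"twist":0},{"linear":[0,0,4],"twist":0},{"linear":[0,0,3],"twist":0},{"linear":[0,0,2],"twist":0},{"linear":[0,0,1],"twist":0},{"linear":[0,0,0],"twist":0}]' | sed -n 2,4p
python3 -m creep '[{"linear":[0,0,0],"twist":0},{"linear":[0,0,0],"twist":0},{"linear":[0,0,0],"twist":0},{"linear":[0,0,0],"twist":0},{"linear":[0,0,0],"twist":0}]' 10 50
```

```text
ee_pos: [527.0, 315.3, -9.6]
orientation: [3.141, 0.002, 0.07]
contact_force: [-0.2, 0.5, -0.0]
t: 15.45
ee_pos: [529.1, 315.3, -7.3]
orientation: [-3.141, -0.003, 0.068]
contact_force: [-0.0, -1.8, 5.7]
gripper_width: 0.596
grip_force: 51.9
```

```bash
python3 -m creep '[{"linear":[0,0,-1],"twist":0},{"linear":[0,0,-2.5],"twist":0},{"linear":[0,0,-4],"twist":0},{"linear":[0,0,-4],"twist":0},{"linear":[0,0,-2],"twist":0},{"linear":[0,0,0],"twist":0}]' | sed -n 2,6p
python3 -m creep '[{"linear":[-2.1,3.65,0],"twist":0},{"linear":[-2.1,3.65,0],"twist":0},{"linear":[-2.1,3.65,0],"twist":0},{"linear":[-2.1,3.65,0],"twist":0},{"linear":[-2.1,3.65,0],"twist":0},{"linear":[-2.1,3.65,0],"twist":0},{"linear":[-2.1,3.65,0],"twist":0},{"linear":[0,0,0],"twist":-0.145},{"linear":[0,0,0],"twist":-0.145},{"linear":[0,0,0],"twist":-0.145}]' | sed -n 2,6p
python3 -m creep '[{"linear":[0,0,0],"twist":-0.145},{"linear":[0,0,0],"twist":-0.145},{"linear":[0,0,0],"twist":-0.145},{"linear":[0,0,0],"twist":-0.145},{"linear":[0,0,0],"twist":-0.145},{"linear":[0,0,0],"twist":-0.145},{"linear":[0,0,0],"twist":-0.145},{"linear":[0,0,0],"twist":-0.145},{"linear":[0,0,0],"twist":0},{"linear":[0,0,0],"twist":0}]'
python3 - <<'E'
from h import *
o,im=snap('wrist','w9.png');print(o['t'],o['ee_pos'],o['joint_positions'])
print(blobs(im,45,(260,150,380,300),40))
E
```

```text
ee_pos: [529.3, 317.7, 130.3]
orientation: [-3.137, -0.006, 0.069]
contact_force: [0.2, 1.2, -2.0]
gripper_width: 0.591
grip_force: 51.9
ee_pos: [396.5, 49.8, 124.5]
orientation: [-3.14, 0.003, 0.509]
contact_force: [0.3, -0.1, -1.9]
gripper_width: 0.591
grip_force: 52.3
t: 18.05
ee_pos: [397.3, 50.3, 125.1]
orientation: [-3.139, -0.0, 1.661]
contact_force: [1.0, -0.5, -2.1]
gripper_width: 0.598
grip_force: 52.3
18.05 [397.32377508  50.30332585 125.1117612 ] [ 0.31837623  0.10411706 -0.51832321  1.98817554  0.05816489  1.06635793
 -0.13568112]
[(array([260.81012658, 268.60759494]), array([  0, 101,   4,  41,  79], dtype=int32)), (array([377.03108808, 277.41968912]), array([114, 104,   6,  46, 193], dtype=int32))]
```

```bash
python3 -m creep '[{"linear":[0,0,4],"twist":0},{"linear":[0,0,4],"twist":0},{"linear":[0,0,3],"twist":0},{"linear":[0,0,2],"twist":0},{"linear":[0,0,0.6],"twist":0},{"linear":[0,0,0.3],"twist":0},{"linear":[0,0,0],"twist":0}]' | sed -n 2,4p
python3 -m creep '[{"linear":[0,0,0],"twist":0},{"linear":[0,0,0],"twist":0},{"linear":[0,0,0],"twist":0},{"linear":[0,0,-3],"twist":0},{"linear":[0,0,-5],"twist":0},{"linear":[-1.5,0,-4],"twist":0},{"linear":[-1.5,0,-1],"twist":0},{"linear":[-1.9,0,0],"twist":0},{"linear":[0,0,0],"twist":0},{"linear":[0,0,0],"twist":0}]' 100 | sed -n 2,4p
python3 - <<'E'
from h import *
o,im=snap('wrist','w10.png');p=np.array(o['ee_pos']);print(o['t'],p)
for c,st in blobs(im,45,(270,130,370,300),40): print(c,st,ray('wrist',c,33,o))
print('expected knob px',proj('wrist',[p[0],p[1],33],o))
_,s=snap('side','s10.png')
a=im[100:400,120:520]
q=np.array(proj('side',[400,50,30])).astype(int)
cv2.imwrite('pics/w10c.png',np.hstack([cv2.resize(a,(480,360)),cv2.resize(s[q[1]-60:q[1]+60,q[0]-53:q[0]+53],(318,360))]))
E
```

```text
ee_pos: [399.3, 50.5, -12.2]
orientation: [3.14, -0.0, 1.663]
contact_force: [-0.8, -0.9, -1.8]
ee_pos: [403.0, 1.8, 117.4]
orientation: [3.141, -0.0, 1.663]
contact_force: [-0.2, 0.8, 0.5]
19.8 [402.99207394   1.829424   117.40024306]
[318.13513514 230.03153153] [ 40  86  17  29 444] [405.59192603 -27.28302126  33.        ]
expected knob px (np.float64(318.21545458103986), np.float64(200.28607335963866))
```

View pics/w10c.png

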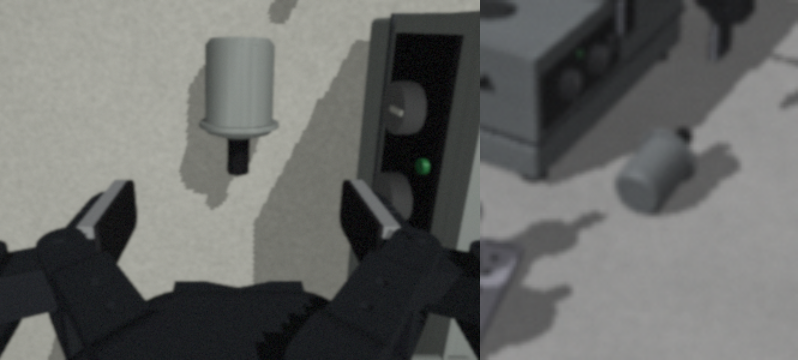

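The canister lies clear on the bench with its knob pointing -y, at wrist pixel (318,230) and side crop (683,133). It is about 27 mm further along -y than planned, so I check that against the side view.

Run:
```python
from h import *
o=env.get_obs();p=o['ee_pos']
q=np.array(proj('side',[400,50,30])).astype(int);k=q+[14.7,-15.7];f=q+[-53+(635-480)/3,-60+188/3]
s=cv2.imread('pics/s10.png')
for c,st in blobs(s,40,(int(k[0])-10,int(k[1])-10,int(k[0])+10,int(k[1])+10),4): print('side knob',c,st,ray('side',c,33))
print('side foot centre',ray('side',f,30))
t=env.read_camera('top')[:,:,::-1];u=proj('top',[405,-27,33]);u=[int(x) for x in u]
for c,st in blobs(t,55,(u[0]-25,u[1]-25,u[0]+25,u[1]+25),4): print('top',c,st,ray('top',c,33))
for r in (132,214,244): print(r,ray('wrist',(318,r),33,o))
```

```text
side foot centre [398.32904865  60.7066556   30.        ]
top [325.47368421 209.        ] [ 4  3  2 19 19] [452.92447492  48.48393416  33.        ]
top [368.22222222 201.55555556] [46  2  4  8 18] [ 481.67599695 -101.61821453   33.        ]
top [358. 203.] [37  4  1  5  5] [475.9811052  -65.66435261  33.        ]
top [335. 205.] [14  6  1  5  5] [467.61280136  15.18262902  33.        ]
top [369.2        237.26666667] [47 34  3 14 15] [ 356.76796904 -104.57894998   33.        ]
132 [396.76482665  63.42014829  33.        ]
214 [403.7078495 -10.3972069  33.       ]
244 [406.54255984 -40.53549464  33.        ]
```

```bash
python3 -m creep '[{"linear":[-1.4,0,2],"twist":0},{"linear":[-1.4,-0.05,3],"twist":0},{"linear":[0,0,4],"twist":0},{"linear":[0,0,3],"twist":0},{"linear":[0,0,1.2],"twist":0},{"linear":[0,0,0.5],"twist":0},{"linear":[0,0,0],"twist":0}]' 50 | sed -n 2,5p
python3 -m creep '[{"linear":[0,0,0],"twist":0},{"linear":[0,0,0],"twist":0},{"linear":[0,0,0],"twist":0},{"linear":[0,0,0],"twist":0},{"linear":[0,0,0],"twist":0}]' 5 25
```

```text
ee_pos: [404.9, -25.5, -20.2]
orientation: [-3.14, -0.001, 1.665]
contact_force: [0.2, -0.5, 0.9]
gripper_width: 0.501
t: 21.15
ee_pos: [406.4, -26.4, -19.0]
orientation: [3.139, 0.0, 1.664]
contact_force: [1.7, -0.8, 4.2]
gripper_width: 0.202
grip_force: 24.6
```

```bash
python3 -m creep '[{"linear":[0.35,0,-0.75],"twist":0},{"linear":[0.35,0,-0.75],"twist":0},{"linear":[0.45,0,-0.67],"twist":0},{"linear":[0.45,0,-0.67],"twist":0},{"linear":[0.57,0,-0.57],"twist":0},{"linear":[0.57,0,-0.57],"twist":0},{"linear":[0.66,0,-0.47],"twist":0},{"linear":[0.66,0,-0.47],"twist":0},{"linear":[0.74,0,-0.35],"twist":0},{"linear":[0.74,0,-0.35],"twist":0}]'
python3 -m creep '[{"linear":[0.8,0,-0.22],"twist":0},{"linear":[0.8,0,-0.22],"twist":0},{"linear":[0.8,0,-0.1],"twist":0},{"linear":[0.8,0,-0.1],"twist":0},{"linear":[0.8,0,0.05],"twist":0},{"linear":[0.8,0,0.05],"twist":0},{"linear":[0.5,0,0.05],"twist":0},{"linear":[0.4,0,0.05],"twist":0},{"linear":[0,0,0],"twist":0}]'
python3 - <<'E'
from h import *
o,im=snap('wrist','w11.png');p=np.array(o['ee_pos']);print(o['t'],p)
_,s=snap('side','s11.png')
q=np.array(proj('side',[p[0],p[1],60])).astype(int);print(q)
g=cv2.cvtColor(s,cv2.COLOR_BGR2GRAY)[q[1]-30:q[1]+40:2,q[0]-20:q[0]+22:2]
for r in g: print(' '.join('%3d'%v for v in r))
E
```

```text
t: 22.15
ee_pos: [400.0, 29.5, 36.7]
orientation: [-3.141, -0.0, 1.664]
contact_force: [0.3, -0.2, -1.8]
gripper_width: 0.202
grip_force: 24.4
t: 23.05
ee_pos: [394.6, 86.2, 40.8]
orientation: [-3.141, -0.0, 1.665]
contact_force: [1.2, -0.1, -2.2]
gripper_width: 0.202
grip_force: 24.4
23.05 [394.62281493  86.17877     40.76836437]
[344 243]
 31  30  30  26  24  25  28  30  27  24  31  29  29  27  29  28  30  28  33  55  79
 34  31  30  24  25  25  27  29  25  25  29  28  28  25  28  30  28  34  42  45  53
 29  29  28  28  24  24  27  29  25  26  30  29  27  24  28  29  42  76  55  46  45
 22  27  29  29  27  26  27  30  26  24  28  26  30  25  25  26  62  85  54  41  36
 26  34  35  28  30  28  29  29  27  25  42  41  29  28  24  31  71  88  52  31  32
 33  40  44  33  29  28  28  28  25  26  51  50  29  28  26  35  81  83  44  29  36
 41  45  50  42  30  27  30  30  28  28  59  58  29  27  25  33  77  56  32  32  59
 46  51  51  48  45  55  39  29  26  29  65  74  33  29  27  29  43  35  29  49  84
 49  51  50  51  71  85  81  54  36  25  37  52  33  31  28  30  32  31  47  95 124
 
[... 1482 characters left out ...]
 112  93  93  94  94  93  93
 90 102 130 146 146 149 147 145 148 151 151 149 150 151 142 123 102  98  93  99 104
129 142 147 148 149 148 146 146 147 149 148 150 150 152 150 150 142 141 132 140 143
147 148 146 146 148 147 146 145 148 148 148 146 148 147 147 149 152 153 150 147 147
148 148 147 146 148 146 147 149 151 147 145 144 147 149 150 147 147 149 147 145 146
147 148 147 146 147 147 145 146 148 148 147 148 149 150 150 148 150 147 149 149 147
146 147 145 147 147 147 148 147 147 148 148 150 151 148 148 150 149 146 147 146 145
132 137 145 147 145 149 149 147 148 149 150 151 149 148 151 148 149 146 147 145 145
 93  96 143 150 147 149 148 148 147 149 149 149 149 148 149 150 148 149 148 145 142
```

The side-view numbers show the canister still hanging tilted in the grip: pad friction holds it, and the whole 1.8 N weight is on the tool. I drop the grip to its 20 N minimum and bounce upward, so gravity swings the body down.

```bash
cat > tq.py <<'E'
from h import *
o=env.get_obs();R=Ro.from_euler('xyz',o['orientation']).as_matrix()
print(o['t'],np.round(o['ee_pos'],1),'M tool',np.round(R.T@o['torque'],3),'F',np.round(o['contact_force'],1),o['gripper_width'])
E
python3 tq.py
python3 -m creep '[{"linear":[0,0,0],"twist":0},{"linear":[0,0,-5],"twist":0},{"linear":[0,0,-5],"twist":0},{"linear":[0,0,0],"twist":0}]' 5 20 | sed -n 2p
python3 tq.py
python3 -m creep '[{"linear":[0,0,4],"twist":0},{"linear":[0,0,-5],"twist":0},{"linear":[0,0,4],"twist":0},{"linear":[0,0,-5],"twist":0},{"linear":[0,0,4],"twist":0},{"linear":[0,0,-5],"twist":0},{"linear":[0,0,0],"twist":0},{"linear":[0,0,0],"twist":0}]' | sed -n 2p
python3 tq.py
python3 - <<'E'
from h import *
o,im=snap('wrist','w12.png');a=cv2.cvtColor(im,cv2.COLOR_BGR2GRAY)
b=cv2.cvtColor(cv2.imread('pics/w11.png'),cv2.COLOR_BGR2GRAY)
for n,x in(('before',b),('now',a)):
  print(n)
  for r in x[20:250:10,250:390:8]: print(' '.join('%3d'%v for v in r))
E
```

```text
23.15 [394.8  85.3  40.8] M tool [-0.025 -0.132  0.05 ] F [ 1.3 -0.1 -1.5] 0.19481233694010738
ee_pos: [400.8, 86.9, 147.1]
23.55 [400.8  86.9 147.1] M tool [-0.083 -0.027 -0.009] F [ 0.9  0.1 -1.2] 0.20025927262002172
ee_pos: [395.0, 85.2, 170.6]
24.35 [395.   85.2 170.6] M tool [-0.026 -0.104  0.006] F [-0.4  0.5 -2.1] 0.2008482065951247
before
155 154 153 156 164 157 160 157 114 110 110 113 106 110 110 105 107 107
157 155 155 158 163 160 159 153 148 112 110 109 107 110 115 111 109 113
162 161 158 160 160 154 166 156 154 129 110 110 109 112 112 110 111 112
155 162 161 157 155 160 160 156 155 156 110 108 111 111 114 112 113 111
160 161 158 142 113 118 126 128 133 137 140 138 136 139 140 154 159 114
160 158  89  99 110 116 127 130 134 137 142 110 139 134 131 126 158 111
162  73  85 102 111 117 126 129 136 137 141 137 139 136 131 125 113 141
161  73  87  99 111 116 129 128 136 135 141 136 138 137 131 126 113 160
158  72  90  99 110 117 128 130 137 138 140 137 137 135 129 123 114 162
164  72  87  99 113 117 131 131 138 137 142 135 136 135 131 124 110 156
159  73  86 101 111 117 131 133
[... 1864 characters left out ...]
 123 130 135 144 150 156 145 144 135 125 106 110 123
162 162 107  94 108 121 131 138 147 152 157 143 142 134 129 107 117 161
164 158 103  95 110 123 132 138 147 152 155 145 143 135 127 109 156 157
161 160  88  95 113 126 132 141 151 153 153 143 143 136 128 108 159 159
156 161  85  98 115 124 134 140 150 155 153 144 145 136 128 108 158 155
162 160  78  99 118 124 135 142 151 155 154 144 143 133 128 112 156 159
158 150 100 115 122 130 135 140 151 162 163 165 162 145 137 130 155 157
158  67  66  76  80  87 112  89 121 121  91  87  87  81  83  71  81 114
166 163 104  69  71  72  74  73  77  77  74  74  76  77  84  83 152 111
161 165 162 160 160  77  59  34  44  42  41  59  69 162 161 138 109 111
```

The body has swung from about 13° to 26° below horizontal, so the bouncing works. I keep going.

```bash
cat > ph.py <<'E'
from h import *
o,im=snap('wrist','wp.png');a=cv2.cvtColor(im,cv2.COLOR_BGR2GRAY)
print(o['t'],np.round(o['ee_pos'],1),o['gripper_width'])
for r in a[60:250:10,250:390:8]: print(' '.join('%3d'%v for v in r))
E
python3 -m creep '[{"linear":[0,0,5],"twist":0},{"linear":[0,0,-5],"twist":0},{"linear":[0,0,5],"twist":0},{"linear":[0,0,-5],"twist":0},{"linear":[0,0,5],"twist":0},{"linear":[0,0,-5],"twist":0},{"linear":[0,0,5],"twist":0},{"linear":[0,0,-5],"twist":0},{"linear":[0,0,5],"twist":0},{"linear":[0,0,-5],"twist":0}]' | sed -n 2p
python3 -m creep '[{"linear":[0,0,5],"twist":0},{"linear":[0,0,-5],"twist":0},{"linear":[0,0,5],"twist":0},{"linear":[0,0,-5],"twist":0},{"linear":[0,0,5],"twist":0},{"linear":[0,0,-5],"twist":0},{"linear":[0,0,5],"twist":0},{"linear":[0,0,-5],"twist":0},{"linear":[0,0,0],"twist":0},{"linear":[0,0,0],"twist":0}]' | sed -n 2p
python3 tq.py
python3 ph.py
```

```text
ee_pos: [365.1, 77.7, 146.0]
ee_pos: [395.6, 85.6, 170.9]
26.4 [395.6  85.6 170.9] M tool [-0.039 -0.035  0.032] F [ 0.7  0.3 -1.6] 0.2001721835462897
26.4 [395.6  85.6 170.9] 0.2001721835462897
160 160 161 159 158 155 160 159 125 108 112 109 109 111  88 121 159 145
160 159 157 161 161 160 156 165 159 104 112 113 111 108 108 161 158  41
161 163 164 161 162 162 144 126 131 133 137 126 116 129 110 160 131 111
162 159 158 159 143 112 122 131 135 139 144 144 140 136 108 140 110  63
160 165 160 127  94 110 123 131 134 143 146 142 139 133 120  91 110 113
163 159 163  77  98 114 123 134 135 146 152 145 140 131 119 114 112 110
161 163 160  78 101 116 124 131 139 148 151 143 139 134 119 113 111 114
159 159 160  81 102 117 127 133 141 151 155 144 139 133 120 114 112 111
159 158 159  85 104 119 126 134 145 154 158 144 142 135 119 106 109 113
157 159 160  87 106 120 128 135 147 156 158 145 142 134 122 109 109 135
162 164 159  90 107 123 130 136 151 160 158 146 143 133 122 107 123 154
161 156 156  91 111 123 130 140 154 162 159 146 142 137 123 138 156 156
161 161 159  94 109 121 130 144 156 165 158 147 143 135 125 123 161 159
154 159 139  95 112 127 134 147 160 165 160 146 143 136 125 119 156 155
161 159 120 111 121 128 137 140 149 156 158 163 160 143 137 125 155 162
157  80  65  70  78  92 126 135 139 140 117 124 135  84  87  75 115 156
160 119  73  75  77  74  74  76  75  75  75  75  76  82 111  93  84 111
165 163 159  96  69  75  73  74  73  74  73  73  72  71  77 162 140 111
159 165 163 158 159  80  44  16  29  50  30  41  73 159 160 129 109 112
```

Progress is slow, about 33° now. A faster way is to lower it near the bench and set the opening to just about the knob's width, so the squeeze relaxes and the body can swing down.

```bash
python3 -m creep '[{"linear":[0,0,5],"twist":0},{"linear":[0,0,5],"twist":0},{"linear":[0,0,0],"twist":0},{"linear":[0,0,0],"twist":0}]' 19.5 20 | sed -n '1,2p;5,6p'
python3 -m creep '[{"linear":[0,0,0],"twist":0},{"linear":[0,0,0],"twist":0}]' 20.2 20 | sed -n '5,6p'
python3 tq.py
```

```text
t: 26.85
ee_pos: [395.6, 86.0, 71.5]
gripper_width: 0.203
grip_force: 25.2
gripper_width: 0.208
grip_force: 19.6
27.05 [397.8  86.2  73.5] M tool [-0.004 -0.077  0.023] F [-0.3 -1.  -1.7] 0.2076426194524745
```

```bash
python3 -m creep '[{"linear":[0,0,0],"twist":0},{"linear":[0,0,0],"twist":0}]' 20.6 20 | sed -n '4,6p'
python3 -m creep '[{"linear":[0,0,0],"twist":0},{"linear":[0,0,0],"twist":0}]' 20.9 20 | sed -n '4,6p'
python3 tq.py
```

```text
contact_force: [0.3, 0.5, -2.3]
gripper_width: 0.207
grip_force: 9.6
contact_force: [-0.1, -0.2, -2.6]
gripper_width: 0.21
grip_force: 2.4
27.45 [395.   85.8  71.1] M tool [-0.033  0.037  0.02 ] F [-0.1 -0.2 -2.6] 0.20974683575583355
```

```bash
python3 ph.py | tail -14; python3 tq.py
```

```text
160 161 162 157 154 156 159 160 155 156 156 159 165 161 158 161 141 113
157 156 160 160 159 158 159 161 158 158 158 159 162 160 157 162 109 114
155 161 162 157 162 159 160 155 154 157 157 160 156 158 147 112 108 112
160 164 159 164 162 156 137 116 119 123 124 141 160 163 107 113 112 112
160 159 159 161 160  99 100 115 118 126 120 122 123 138 111 108 111 110
162 160 162 162 147  90 109 117 120 127 121 125 119 113 113 112 111 112
157 155 158 161  89  92 110 119 123 127 125 128 120 109 109 111 111 112
158 161 161 160  80 110 118 107 100 103 101 120 126 112 117 110 112 108
160 163 165 129 105 113 129 138 142 150 153 151 128 101 123 106 156 157
163 160 139 101 108 115 118 122 121 120 122 121 119 135 105 112 158 156
158 164 105  89 111 111 114 116 117 117 116 117 117 119 122 105 155 158
162 157 104  99 103 107 112 115 116 116 116 117 116 115 113 107 157 154
160 143 101  92  95 102  98  23  22  26  19 108 107 106 106 109 159 151
157 111 116  82  87 105  73  19  23  17  11  61 107  99 106 157 160 159
27.5 [394.8  85.7  71. ] M tool [ 0.006 -0.041  0.018] F [ 0.7 -0.7 -2.6] 0.21002258081238767
```

The canister now hangs within about 18° of upright at a 2.4 N squeeze. I touch its foot on the bench, drag along +y to level it, then release and regrip.

```bash
python3 -m creep '[{"linear":[0,0,1],"twist":0},{"linear":[0,0,1],"twist":0},{"linear":[0,0,0.4],"twist":0},{"linear":[0,0,0],"twist":0},{"linear":[0.5,0,0],"twist":0},{"linear":[0.7,0,0.1],"twist":0},{"linear":[0.7,0,0.1],"twist":0},{"linear":[0.7,0,0.15],"twist":0},{"linear":[0.2,0,0],"twist":0},{"linear":[0,0,0],"twist":0}]' | sed -n '2,6p'
python3 ph.py | tail -16
```

```text
ee_pos: [392.6, 114.8, 43.4]
orientation: [3.141, -0.002, 1.665]
contact_force: [-0.3, 2.6, 5.0]
gripper_width: 0.209
grip_force: 3.2
152 153 152 151 149 148 154 150 148 139 107 107 105 104 104 105 107 101
154 150 155 155 153 151 154 148 147 104 104 101 105 104 108 104 138 101
156 155 157 150 153 153 154 154 152 104 105 101 144 144 153 149 155 107
154 154 150 148 155 155 150 153 128 103 100 102 146 155 150 155 149 106
152 154 154 154 155 156 149 153 156 118 112 155 153 151 156 153 151 104
152 153 154 152 156 151 155 154 155 152 150 150 154 154 155 153 150 109
154 156 152 152 150 150 155 153 151 151 151 155 158 151 149 153 153 104
149 152 157 156 154 149 153 157 155 152 150 155 157 150 152 153 148 107
149 154 156 152 154 151 151 150 150 155 153 155 152 155 148 128 102 107
156 149 154 154 156 154 156 156 153 153 152 151 151 158 116 107 110 109
150 155 156 155 150 150 155 154 151 150 155 153 151 147 106 107  99 108
154 153 154 149 152 150 155 157 146 154 154 155 153 150 107 107 106 102
154 148 158 156 150 149 154 155 155 155 158 154 156 153 106 106 103 105
156 155 150 149 154 157 148 136 137 137 135 150 151 156 148 108 106 104
155 156 158 152 152 130 125  21  30  31  27 125 136 147 107 103 107 152
153 155 154 144 106 105  40  21  37  31  38  58 103 128 119 108 140 153
```

```bash
python3 -m creep '[{"linear":[-0.6,0,-0.1],"twist":0},{"linear":[-0.6,0,0],"twist":0},{"linear":[0,0,0],"twist":0}]' | sed -n '2,6p'
python3 - <<'E'
from h import *
o,im=snap('wrist','wq.png');a=cv2.cvtColor(im,cv2.COLOR_BGR2GRAY);p=np.array(o['ee_pos'])
g=p+[0,0,46]
R=Ro.from_euler('xyz',o['orientation']).as_matrix();tx=R[:,0]
for tl in(-.3,-.15,0,.15,.3):
  ax=np.array([0,0,-1])*np.cos(tl)+tx*np.sin(tl);r=tx*np.cos(tl)+np.array([0,0,1])*np.sin(tl)
  print(tl,'rim front row',proj('wrist',g+ax*23+r*31,o)[1],'foot front',proj('wrist',g+ax*87+r*26,o)[1])
for r in a[150:290:6,230:410:8]: print(' '.join('%3d'%v for v in r))
E
```

```text
ee_pos: [396.1, 104.1, 46.9]
orientation: [3.136, -0.004, 1.663]
contact_force: [-2.4, 5.4, 16.9]
gripper_width: 0.212
grip_force: 13.5
-0.3 rim front row 207.44513438254026 foot front 214.755826802089
-0.15 rim front row 201.70374153118502 foot front 198.3850038974225
0 rim front row 197.00007451996592 foot front 182.22316100432568
0.15 rim front row 193.52151622429585 foot front 166.25125180181584
0.3 rim front row 191.4773398410349 foot front 150.47951534611516
156 149 152 150 151 154 154 150 155 150 148 154 150 152 153 152 148 145 103 108 108 110 101
147 152 150 154 152 153 152 149 150 147 149 151 149 154 150 155 147 113 104 103 107 106 101
151 152 154 147 154 152 153 150 152 152 148 151 149 148 149 154 147 104 105 106 103 106 105
150 153 156 151 156 155 153 152 156 158 153 149 151 158 153 152 102 104 107 105 108 107 107
153 151 150 154 153 153 149 151 155 155 149 148 155 153 150 147 104 104 101 108 102 101 104
147 156 153 154 153 151 150 147 153 152 146 150 150 151 147 148 106 105 103 105 108 106 103
151 151 154 152 155 150 151 148 153 154 144 154 152 154 151 150 101 104 105 104
[... 876 characters left out ...]
  24  30  36  43  43 101 128 128 157 151 153 150 155 148
151 152 155 152 157 135  27  92  98  16  31  38  41  36  96  97  26 168 148 149 146 147 150
149 154 155 155 151 118  28 102  84   5  29  35  37  18  77 100  36 145 147 151 146 147 143
149 153 155 152 151  60  23 101  57  45   1  17  12  58  54 103  23  54 146 150 146 146 147
149 152 154 153 141  23  27 108  40  55  36   3  44  64  36 109  24  29 150 153 156 150 143
149 152 152 147  33  26  28  29  52  59  82  87  80  66  46  28  21  32  38 146 148 150 145
 25  90 152 106  24  24  26  24  33  79 111  87  85  75  18  29  23  22  26 143 149 103  24
 24  24  26   3  31  28  24  29  32 129 102  87  82  79  19  26  23  25  29  18  16  20  22
```

Run:
```python
from h import *
_,s=snap('side','s13.png');o=env.get_obs();p=np.array(o['ee_pos']);print(o['t'],p,o['contact_force'])
q=np.array(proj('side',[p[0],p[1],45])).astype(int);print(q)
tx=np.array([-.093,.996,0]);g=p+[0,0,46]
for tl in(-.5,-.3,0,.3):
  ax=np.array([0,0,-1])*np.cos(tl)+tx*np.sin(tl);r=tx*np.cos(tl)+np.array([0,0,1])*np.sin(tl)
  print(tl,'knobtop',np.round(proj('side',g-ax*13)),'rimL/R',np.round(proj('side',g+ax*23+r*31)),np.round(proj('side',g+ax*23-r*31)),'foot+',np.round(proj('side',g+ax*89+r*26)),'foot-',np.round(proj('side',g+ax*89-r*26)))
g=cv2.cvtColor(s,cv2.COLOR_BGR2GRAY)[q[1]-24:q[1]+44:2,q[0]-28:q[0]+28:2]
for i,r in enumerate(g): print(q[1]-24+2*i,' '.join('%3d'%v for v in r))
```

```text
28.95 [395.92930814 104.29154987  46.85171737] [-2.93618993  5.73532675 17.19549608]
[340 251]
-0.5 knobtop [340. 235.] rimL/R [338. 251.] [348. 232.] foot+ [344. 260.] foot- [352. 244.]
-0.3 knobtop [340. 234.] rimL/R [337. 251.] [347. 234.] foot+ [341. 264.] foot- [349. 250.]
0 knobtop [341. 233.] rimL/R [335. 250.] [346. 238.] foot+ [336. 269.] foot- [345. 258.]
0.3 knobtop [342. 232.] rimL/R [334. 248.] [345. 242.] foot+ [331. 270.] foot- [340. 265.]
227  90  88  58  29  36  39  49  45  35  31  27  32  26  29  69  60  29  29  25  31  65  48  30  33  61  89  91  95
229  88  89  61  43  42  47  51  51  49  50  42  29  28  29  61  77  36  29  28  29  34  31  32  55  88 103 124 133
231  75  82  58  42  47  50  50  49  52  70  66  41  44  26  57  77  36  31  29  32  31  36  72 108 128 143 150 150
233  86  71  50  46  51  50  50  53  71  88  75  62  61  22  59  86  42  29  26  31  29  77 138 144 148 148 149 151
235  96  93  61  51  51  49  52  69  85  87  75  63  58  24  61  88  68  34  29  61  92 131 147 149 149 149 150 150
237  90  85  61  51  51  52  72  86  87  89  75  64  56  29  
[... 2602 characters left out ...]
 144
283  91  90  91  94  91  89  95 113 145 147 149 150 150 150 150 145 147 150 150 148 150 149 147 148 150 149 147 147
285  93  92  92  93  92 108 131 145 148 148 148 150 150 149 150 148 146 147 147 148 146 149 151 148 151 150 148 147
287  93  91  91  91  92 121 145 144 146 149 149 149 148 147 148 149 149 147 148 147 147 149 151 149 148 146 147 145
289  93  92  92  90  90 118 145 148 147 147 145 149 150 149 148 149 152 152 153 151 151 151 150 152 150 148 149 151
291  92  91  93  92  96 136 146 150 148 148 147 146 148 150 149 150 148 148 147 151 154 149 149 149 150 151 152 153
293  92  92  93  92 108 146 148 148 153 148 147 146 149 148 147 151 150 149 145 149 151 148 149 149 149 150 149 151
```

The side numbers show that the drag tipped it past upright: the knob leans about 30° towards +y with the foot on the bench. I pivot it back along -y over the foot edge.

```bash
python3 -m creep '[{"linear":[-0.4,0,-0.2],"twist":0},{"linear":[-0.5,0,-0.2],"twist":0},{"linear":[-0.6,0,-0.1],"twist":0},{"linear":[-0.6,0,0],"twist":0},{"linear":[-0.6,0,0],"twist":0},{"linear":[-0.5,0,0.05],"twist":0},{"linear":[0,0,0],"twist":0}]' 20.8 20 | sed -n '2,6p'
cat > sd.py <<'E'
from h import *
_,s=snap('side','sp.png');o=env.get_obs();p=np.array(o['ee_pos']);print(o['t'],p,o['contact_force'])
q=np.array(proj('side',[p[0],p[1],45])).astype(int)
tx=np.array([-.093,.996,0]);g=p+[0,0,46]
for tl in(-.5,-.25,0,.25):
  ax=np.array([0,0,-1])*np.cos(tl)+tx*np.sin(tl);r=tx*np.cos(tl)+np.array([0,0,1])*np.sin(tl)
  print(tl,'rimc',np.round(proj('side',g+ax*23)),'foot+',np.round(proj('side',g+ax*89+r*26)),'foot-',np.round(proj('side',g+ax*89-r*26)))
g=cv2.cvtColor(s,cv2.COLOR_BGR2GRAY)[q[1]-14:q[1]+30:2,q[0]-24:q[0]+24:2]
print('cols from',q[0]-24)
for i,r in enumerate(g): print(q[1]-14+2*i,' '.join('%3d'%v for v in r))
E
python3 sd.py
```

```text
ee_pos: [397.8, 67.1, 49.7]
orientation: [3.14, 0.002, 1.661]
contact_force: [0.9, -1.4, 8.8]
gripper_width: 0.209
grip_force: 7.9
29.7 [397.7041347   67.30393387  49.70219973] [-0.39276773 -1.287035    8.53122311]
-0.5 rimc [350. 234.] foot+ [351. 252.] foot- [358. 237.]
-0.25 rimc [349. 235.] foot+ [347. 257.] foot- [355. 244.]
0 rimc [348. 236.] foot+ [343. 261.] foot- [352. 251.]
0.25 rimc [347. 237.] foot+ [339. 262.] foot- [348. 256.]
cols from 323
230  50  50  49  52  71  86  87  87  76  59  65  25  25  41  76  37  27  63  99 113 136 145 148 145
232  49  50  53  71  87  87  88  88  85  75  58  27  27  43  77  37  27  72 133 146 149 149 147 148
234  50  52  72  86  89  86  87  86 101 108  58  29  25  42  74  36  36  63 110 149 150 149 148 149
236  52  71  86  88  90  86  88  92 111 118 103  94  58  51  73  43  56  62  87 144 150 150 148 149
238  70  87  88  89  89  87  85  95 114 125 126 126 117 105  91  73  78  73  83 140 149 151 150 149
240  86  89  88  89  88  88  96 105 116 119 126 125 123 121 118 112  97  84 107 144 152 149 137 119
242  87  88  87  97 112 127 139 141 131 1
[... 858 characters left out ...]

260  90  96  94  90 100 112 137 145 147 149 147 144 135 124 124 127 145 146 148 151 153 151 150 146
262  89  91  90 106 143 144 145 145 147 150 151 151 151 151 150 150 152 148 149 151 149 150 149 148
264  88  91  91 114 148 148 148 145 146 147 150 151 149 149 151 149 152 150 152 150 151 150 150 148
266  87  88  96 131 149 149 147 146 147 149 150 152 151 150 149 149 150 150 149 147 150 151 149 149
268  98 111 133 145 144 147 147 146 147 149 148 148 149 151 150 150 150 150 151 150 150 149 147 147
270 138 146 147 149 149 149 145 143 143 149 147 148 147 149 150 147 151 152 152 149 149 148 147 148
272 147 150 146 144 145 146 145 146 149 149 145 146 146 148 148 148 147 150 151 147 145 145 146 149
```

The side numbers now show vertical body sides (columns 342–358, foot at row 259), so the canister stands upright. I release, let it settle, then regrip firmly.

```bash
python3 -m creep '[{"linear":[0,0,0],"twist":0},{"linear":[0,0,0],"twist":0},{"linear":[0,0,0],"twist":0},{"linear":[0,0,0],"twist":0}]' 55 60 | sed -n '2,5p'
python3 - <<'E'
from h import *
o,im=snap('wrist','w14.png');p=np.array(o['ee_pos']);print(p)
for c,st in blobs(im,45,(290,180,350,300),40): print(c,st,ray('wrist',c,98,o))
a=cv2.cvtColor(im,cv2.COLOR_BGR2GRAY)
for i,r in enumerate(a[170:310:6,230:410:8]): print(170+6*i,' '.join('%3d'%v for v in r))
print([np.round(proj('wrist',p*[1,1,0]+[0,dy,z],o)) for dy,z in((0,104),(0,74),(31,70),(-31,70))])
E
```

```text
ee_pos: [395.7, 69.3, 48.4]
orientation: [-3.14, 0.0, 1.664]
contact_force: [0.6, -0.9, -0.4]
gripper_width: 0.549
[395.70408444  69.29258292  48.43853057]
[324.94884287 286.24725944] [ 20  90  33  30 821] [399.5491137  63.8101088  98.       ]
170 156 154 156 162 156 162 160 161 158 159 156 159 156 157 153 152 153 108 107 109 139 122 153
176 154 152 160 162 160 158 159 155 157 159 159 160 156 156 155 153 156 111 106 111 156 153 152
182 154 158 156 157 161 160 158 159 156 162 158 161 162 155 154 152 126 103 109 142 155 154 153
188 158 156 159 154 158 160 155 159 160 156 158 162 158 159 160 157 108 107 110 155 150 154 152
194 152 160 159 159 153 157 164 156 157 163 164 157 156 159 155 141 105 107 130 149 149 154 158
200 157 154 162 160 159 157 160 160 158 156 152 154 155 155 155 150 109 108 159 150 157 150 156
206 157 156 157 159 157 159 157 161 155 156 133 106 118 153 160 150 114 119 157 158 159 153 157
212 155 161 158 155 161 160 159 157 164  86  88  94 101 102 138 157 151 156 155 153 156 150 156
218 153 156 155 159 158 160 153 160 115  80  88  95 102 105 102 157 152 156 150 152 156 
[... 832 characters left out ...]
 75 100  86  82  12   8 104 104  26 116
278  24  18  30 127  19  21 101 117 119 121  81  16  11  20  81  82  81  13  11 125  25  26  26
284  29  22  28  41  18  19 115 114 119 120  32  18  22  19  74  81  83  15   6  26  30  26  30
290  28  25  23  17  20  48 107 112 112 102  29  18  20  21  62  84  80  65  15   9  24  24  29
296  30  26  27  29  24  94 110 101 114  84  32  12  21  19  48  80  88 122  15  20  27  27  26
302  20  20  24  24  20 109 110 118 104  83  28  25  25  24  30  80 124 152   9  30  27  23  24
308  24  28  23  22  24 111 110 113  87  81  37  25  23  22  19  87 155 157  12  27  26  15  21
[array([318., 282.]), array([318., 253.]), array([323., 197.]), array([313., 297.])]
```

Run:
```python
from h import *
o=env.get_obs();p=np.array(o['ee_pos']);im=cv2.imread('pics/w14.png')
print('rim front',ray('wrist',(323,228.5),69,o),'knobtop front',ray('wrist',(328,269.5),104,o),'foot front',ray('wrist',(320,207),1,o))
print('tcp',p,o['t'])
a=cv2.cvtColor(im,cv2.COLOR_BGR2GRAY)
for r in (312,320,330,340,350): print(r,' '.join('%3d'%v for v in a[r,280:370:5]))
for rr in (255,262,285): print(rr,' '.join('%3d'%v for v in a[rr,270:380:4]))
```

```text
rim front [397.40700975  81.97781574  69.        ] knobtop front [399.69614174  76.12490248 104.        ] foot front [396.78553025  74.06477276   1.        ]
tcp [395.83742507  69.4359421   48.53269208] 30.15
312 110 110 114 110  86  82  42  22  22  21  22  21  19  74 149 153 160 155
320 108 108 110 107 107 110  84  19  21  20  23  14  44 144 156 156 152 156
330 111 113 109 110 111 107 132 159 150 141 143 158 157 155 156 153 153 153
340  23  32  25  29  21  29  26  42  44  35  25  23  30  30  25  19  15  13
350  28  21  27  30  24  23  29  24  26  27  27  28  26  23  26  20   2  18
255  13  78 124 114  98 128 133 133 138 136 137 137 136 134 135 134 134 135 134 136 104 104 123  83  16  13  95 104
262  16  65 121  92 126 132 133 136 134 135 139 137 140 138 136 136 135 134 134 103  85  83  81  51  10  12  32 105
285  19 106 115 100 115 113 116 118 118 101  31  13  13  15  19  16  15  20  69  80  80  80  82  90  18  10  20  23
```

Everything agrees on a canister centre at about (399,50), 19 mm behind the tool. I shift, lower slightly and grip.

```bash
python3 -m creep '[{"linear":[-1.0,0.15,0],"twist":0},{"linear":[-0.95,0.15,0.1],"twist":0},{"linear":[0,0,0.2],"twist":0},{"linear":[0,0,0],"twist":0}]' | sed -n '2p;4p'
python3 -m creep '[{"linear":[0,0,0],"twist":0},{"linear":[0,0,0],"twist":0},{"linear":[0,0,0],"twist":0},{"linear":[0,0,0],"twist":0}]' 5 60 | sed -n '2,6p'
python3 -m creep '[{"linear":[0,0,-2],"twist":0},{"linear":[0,0,-4],"twist":0},{"linear":[0,0,-5],"twist":0},{"linear":[0,0,-5],"twist":0},{"linear":[0,0,-4],"twist":0},{"linear":[0,0,0],"twist":0},{"linear":[0,0,0],"twist":0}]'
python3 - <<'E'
from h import *
o,im=snap('wrist','w15.png');p=np.array(o['ee_pos']);a=cv2.cvtColor(im,cv2.COLOR_BGR2GRAY)
for i,r in enumerate(a[150:260:5,240:400:7]): print(150+5*i,' '.join('%3d'%v for v in r))
# expected rows: grasp on knob at s; rim front/foot front in tool frame
for s in(86,92): print(s,[np.round(proj('wrist',p+[-.093*x,.996*x,z],o)) for x,z in((31,46-(s-62)),(26,46-s))])
E
```

```text
ee_pos: [400.9, 49.9, 45.6]
contact_force: [-0.6, 0.4, -0.1]
ee_pos: [399.8, 50.6, 47.1]
orientation: [-3.139, 0.001, 1.665]
contact_force: [-6.6, -1.3, 14.7]
gripper_width: 0.187
grip_force: 68.7
t: 31.65
ee_pos: [401.0, 50.8, 245.9]
orientation: [3.141, 0.0, 1.664]
contact_force: [-0.3, -0.1, -3.3]
gripper_width: 0.19
grip_force: 68.5
150 158 161 158 158 157 161 158 160 162 161 156 157 160 155 109 133 154 154 155 155 154 157 153
155 156 157 155 158 161 162 159 161 163 156 158 158 158 158 127 157 158 156 156 152 156 156  99
160 160 159 162 158 154 158 160 162 156 157 157 157 161 159 155 157 157 154 156 155 155 145  54
165 156 158 163 157 159 162 159 162 156 160 157 158 158 157 152 156 154 152 154 158 150 117  46
170 159 159 159 157 160 157 160 162 159 157 161 159 156 160 157 159 159 160 155 157 108  99  43
175 157 160 158 159 160 159 163 158 158 159 160 158 156 158 156 157 157 157 157 152 106  92  38
180 162 159 162 160 157 159 161 159 154 157 155 150 156 157 159 159 154 153 156 137 107  88  30
185 158 160 161 163 155 159 160 157 161 112  94  98 103 111 156 158 158 155 158 110 106  
[... 742 characters left out ...]
 137 139 124 127 108 110  58  11
230 162 157 163 162 129  94 132 135 140 139 139 140 140 137 135 134 134 122 127 110 108  58  14
235 157 161 159 160 129  95 130 136 135 139 142 140 138 137 135 135 137 128 127 107 107  61   1
240 158 159 156 159 128 117 127 124 107 101 125  50  95 133  99 111 134 134 127 110 105  46  43
245 158 162 157 156 126 113 119 110 107  85   5  20  19  63  77 110 130 132 130 109 107  44  53
250 158 160 157 156 125 105  25 102 104  16   6  16  24  15  61 108  29  83 129 109 108  61  64
255 157 152 159 156 122  39  23 107  94  11  17  20  24  15  38 106  37  25 127 109 106  52  66
86 [array([318., 197.]), array([318., 182.])]
92 [array([318., 194.]), array([318., 181.])]
```

The canister is firmly gripped and hangs upright: rim front at row 194 and foot front at row 183, both as expected. I move beside the opening with the wrist camera above it to measure.

```bash
python3 -m creep '[{"linear":[-2.3,3.7,0],"twist":0},{"linear":[-2.3,3.7,0],"twist":0},{"linear":[-2.3,3.7,0],"twist":0},{"linear":[-2.3,3.7,0],"twist":0},{"linear":[-2.3,3.7,0],"twist":0},{"linear":[0,0,0],"twist":0},{"linear":[0,0,0],"twist":0}]' | sed -n '2p;4,6p'
cat > hole.py <<'E'
from h import *
o,im=snap('wrist','hole.png');p=np.array(o['ee_pos']);print(o['t'],p,o['orientation'],'exp',np.round(proj('wrist',[596,29,150],o)))
m=cv2.inRange(im.max(2),0,75);m[178:]=0
cs,_=cv2.findContours(m,cv2.RETR_EXTERNAL,cv2.CHAIN_APPROX_NONE)
R=Ro.from_euler('xyz',o['orientation']).as_matrix()
for c in cs:
    if cv2.contourArea(c)<600: continue
    e=cv2.fitEllipse(c);P=np.array([ray('wrist',q,150,o)[:2] for q in c[:,0,:]],dtype=np.float32)
    (x,y),r=cv2.minEnclosingCircle(P);A=np.c_[2*P,np.ones(len(P))];s=np.linalg.lstsq(A,(P**2).sum(1),rcond=None)[0]
    print('ell',np.round(e[0],1),np.round(e[1],1),'circ',round(x,1),round(y,1),round(2*r,1),'lsq',s[:2].round(1),round(2*np.sqrt(s[2]+s[0]**2+s[1]**2),1))
    print('tool move cm',np.round(R.T@(np.array([s[0],s[1],p[2]])-p)/10,2))
E
python3 hole.py
```

```text
ee_pos: [594.6, -47.0, 241.4]
contact_force: [-0.8, 1.1, -2.1]
gripper_width: 0.19
grip_force: 68.7
32.4 [594.6420666  -47.00880648 241.40688919] [-3.13354362e+00 -2.58094782e-03  1.66330944e+00] exp [329. 115.]
ell [330.4 116.1] [61.5 64.6] circ 597.9 27.2 54.9 lsq [597.7  27.2] 53.8
tool move cm [7.36 0.99 0.01]
```

```bash
python3 hole.py; python3 -m creep '[{"linear":[2.4,0.3,0],"twist":0},{"linear":[2.5,0.35,0],"twist":0},{"linear":[2.4,0.3,0],"twist":0},{"linear":[0,0,2],"twist":0},{"linear":[0,0,1],"twist":0},{"linear":[0,0,0],"twist":0},{"linear":[0,0,0],"twist":0},{"linear":[0,0,0],"twist":0}]' | sed -n '2,4p'; python3 tq.py
```

```text
32.45 [594.38914372 -45.83852952 242.87738589] [-3.13563431e+00 -2.27158084e-03  1.66503361e+00] exp [329. 116.]
ell [330.5 117.7] [61.1 64. ] circ 597.8 27.1 54.8 lsq [597.8  27.1] 53.8
tool move cm [7.23 1.03 0.01]
ee_pos: [599.1, 26.0, 216.8]
orientation: [3.14, 0.0, 1.662]
contact_force: [0.0, -0.1, -1.2]
33.3 [599.1  26.  216.8] M tool [-0.004  0.006 -0.018] F [ 0.  -0.1 -1.2] 0.18978002008760117
```

```bash
python3 -m creep '[{"linear":[0.1,-0.1,0.5],"twist":0},{"linear":[0,0,0.7],"twist":0},{"linear":[0,0,0],"twist":0},{"linear":[0,0,0],"twist":0}]' | sed -n '2,4p'
python3 -m creep '[{"linear":[0,0,0.4],"twist":0},{"linear":[0,0,0.3],"twist":0},{"linear":[0,0,0],"twist":0},{"linear":[0,0,0],"twist":0}]' | sed -n '2,4p'
python3 -m creep '[{"linear":[0,0,0.3],"twist":0},{"linear":[0,0,0.3],"twist":0},{"linear":[0,0,0],"twist":0}]' | sed -n '2,4p'
```

```text
ee_pos: [597.3, 27.6, 203.4]
orientation: [-3.141, 0.0, 1.664]
contact_force: [-0.6, 0.6, -2.0]
ee_pos: [597.5, 27.7, 196.8]
orientation: [-3.141, 0.0, 1.664]
contact_force: [0.5, -0.4, -2.0]
ee_pos: [597.3, 27.5, 190.3]
orientation: [-3.141, 0.0, 1.664]
contact_force: [1.3, -0.0, -1.5]
```

```bash
python3 -m creep '[{"linear":[0,0,0.4],"twist":0},{"linear":[0,0,0.5],"twist":0},{"linear":[0,0,0.5],"twist":0},{"linear":[0,0,0],"twist":0}]' | sed -n '2p;4p'
python3 -m creep '[{"linear":[0,0,0.7],"twist":0},{"linear":[0,0,0.7],"twist":0},{"linear":[0,0,0.7],"twist":0},{"linear":[0,0,0.5],"twist":0},{"linear":[0,0,0],"twist":0}]' | sed -n '2p;4p'
```

```text
ee_pos: [597.0, 27.3, 175.7]
contact_force: [0.3, -0.2, -1.5]
ee_pos: [597.0, 27.3, 149.7]
contact_force: [0.3, -1.3, -1.3]
```

```bash
python3 -m creep '[{"linear":[0,0,0.5],"twist":0},{"linear":[0,0,0.3],"twist":0},{"linear":[0,0,0.2],"twist":0},{"linear":[0,0,0],"twist":0}]' | sed -n '2p;4p'
python3 -m creep '[{"linear":[0,0,0.2],"twist":0},{"linear":[0,0,0],"twist":0}]' | sed -n '2p;4p'
python3 -m creep '[{"linear":[0,0,0.15],"twist":0},{"linear":[0,0,0],"twist":0}]' | sed -n '2p;4p'
```

```text
ee_pos: [597.5, 27.7, 140.6]
contact_force: [-0.4, 0.4, -2.3]
ee_pos: [597.5, 27.7, 138.8]
contact_force: [-0.2, 0.1, -2.4]
ee_pos: [597.5, 27.7, 137.3]
contact_force: [0.4, 0.2, -0.9]
```

```bash
python3 -m creep '[{"linear":[0,0,0.15],"twist":0},{"linear":[0,0,0],"twist":0}]' | sed -n '2p;4p'
python3 -m creep '[{"linear":[0,0,0.1],"twist":0},{"linear":[0,0,0],"twist":0}]' | sed -n '2p;4p'
python3 -m creep '[{"linear":[0,0,0.1],"twist":0},{"linear":[0,0,0],"twist":0}]' | sed -n '1,2p;4p'
```

```text
ee_pos: [597.5, 27.7, 135.7]
contact_force: [-0.5, -1.0, -1.2]
ee_pos: [597.7, 27.7, 135.2]
contact_force: [-0.8, 0.1, 0.5]
t: 36.7
ee_pos: [597.7, 27.7, 135.2]
contact_force: [-3.4, -1.0, 4.7]
```

The rim is seated (reported z steady at 135.2, 4.7 N upward). I release, back off upward and go above the lid handle.

```bash
python3 -m creep '[{"linear":[0,0,0],"twist":0},{"linear":[0,0,0],"twist":0},{"linear":[0,0,0],"twist":0},{"linear":[0,0,0],"twist":0},{"linear":[0,0,0],"twist":0},{"linear":[0,0,0],"twist":0},{"linear":[0,0,-2],"twist":0},{"linear":[0,0,-4],"twist":0},{"linear":[0,0,-4],"twist":0},{"linear":[0,0,-2],"twist":0}]' 50 60| sed -n '2,6p'
python3 -m creep '[{"linear":[-2.5,-2.3,0],"twist":0},{"linear":[-2.5,-2.4,0],"twist":0},{"linear":[-2.5,-2.4,0],"twist":0},{"linear":[-2.5,-2.3,0],"twist":0},{"linear":[-2.5,-2.3,0],"twist":0},{"linear":[-2.5,-2.3,0],"twist":0},{"linear":[0,0,0],"twist":0},{"linear":[0,0,0],"twist":0},{"linear":[0,0,0],"twist":0}]' 50 60| sed -n '1,4p'
python3 - <<'E'
from h import *
o,im=snap('wrist','w20.png');p=np.array(o['ee_pos']);print(p,'top bar',ray('top',(383.8,199.5),156),'exp px',[np.round(proj('wrist',[472+.095*-dy,-136+dy,156],o)) for dy in(0,30,55)])
a=cv2.cvtColor(im,cv2.COLOR_BGR2GRAY)
for r in range(120,270,10): print(r,' '.join('%3d'%v for v in a[r,280:366:4]))
E
```

```text
ee_pos: [599.2, 28.3, 258.1]
orientation: [3.135, -0.0, 1.664]
contact_force: [0.4, 0.1, -0.3]
gripper_width: 0.502
grip_force: 0.0
t: 38.6
ee_pos: [472.8, -133.2, 254.1]
orientation: [3.141, -0.001, 1.666]
contact_force: [-1.1, 1.2, 0.2]
[ 472.82330419 -133.20160992  254.0631141 ] top bar [ 471.90054011 -136.6625321   156.        ] exp px [array([317., 199.]), array([317., 168.]), array([317., 141.])]
120 163 161 160 161 156 155 105 109 110 110 107 108 106 106 110 109 109 108  59  15  17  56
130 156 161 160 160 154 110 114 112 110 108 108 112 110 107 107 111 108 107  47   9  10  65
140 158 157 155 149 116 112 109 108 106 102 107 117 118 116 117 119 117 120  96  99  98 109
150 159 156 148 114 110 114 114 113  58  25  25  74 109 104 106 105 103 105  50  56  58  84
160 158 157 155 112 109 110 112 114  59  24  23  79 109 111 111 110 112 111  46  55  57  96
170 158 157 155 110 113 112 112 110  59  21  27  77 114 114 112 110 112 104  46  55  57 105
180 158 160 155 110 110 113 108 108  60  18  25  80 110 112 112 110 110 102  46  57  58 114
190 160 160 158 110 113 114 110 111  66  21  22  74 109 115 109 112 113 100  50  58  59 118
200 158 152 160 114 111 115 110 113  68  22  21  81 114 111 111 112 113  96  48  58  61 121
210 158 156 156 116 112 110 108 107  66  18  22  78 110 110 109 113 110  93  54  56  59 125
220 159 160 158 114 111 109 109 108  76  25  23  79 112 109 112 110 112  84  57  57  64 127
230 157 157 155 123 112 107 108 112  75  24  22  76 106 108 110 111 112  80  56  56  72 129
240 159 158 119 106 103 107 110 110  79  22  24  77 111 108 108 102 110  91  56  56  54 111
250 149 160 127 110 108 111 103 109  86  20  21  83 107 111 109 109 109 104  95  92  16  23
260 116 113 113 110 113 113 110 109 107 108 106 105 111 108 105 108 105 109  99  54   6  17
```

The handle bar is centred at column 318, rows 145–255, right under the tool. I descend and grip it.

```bash
python3 -m creep '[{"linear":[-0.3,0,4],"twist":0},{"linear":[0,0,4],"twist":0},{"linear":[0,0,3],"twist":0},{"linear":[0,0,2],"twist":0},{"linear":[0,0,1.3],"twist":0},{"linear":[0,0,0.3],"twist":0},{"linear":[0,0,0],"twist":0},{"linear":[0,0,0],"twist":0}]' 40 40| sed -n '2,4p'
python3 -m creep '[{"linear":[0,0,0],"twist":0},{"linear":[0,0,0],"twist":0},{"linear":[0,0,0],"twist":0},{"linear":[0,0,0],"twist":0},{"linear":[0,0,0],"twist":0},{"linear":[0,0,0],"twist":0}]' 0 40
```

```text
ee_pos: [473.7, -137.6, 109.1]
orientation: [3.139, 0.001, 1.664]
contact_force: [0.3, 0.2, 0.2]
t: 40.05
ee_pos: [473.2, -137.9, 109.0]
orientation: [3.14, 0.001, 1.664]
contact_force: [-0.8, 0.0, 6.8]
gripper_width: 0.122
grip_force: 39.1
```

```bash
python3 -m creep '[{"linear":[0,0.05,-0.96],"twist":0},{"linear":[0,0.06,-0.96],"twist":0},{"linear":[0,0.12,-0.95],"twist":0},{"linear":[0,0.16,-0.95],"twist":0},{"linear":[0,0.2,-0.94],"twist":0},{"linear":[0,0.24,-0.93],"twist":0},{"linear":[0,0.28,-0.92],"twist":0},{"linear":[0,0.32,-0.9],"twist":0},{"linear":[0,0.36,-0.89],"twist":0},{"linear":[0,0.4,-0.87],"twist":0}]'
```

```text
t: 41.05
ee_pos: [493.2, -135.8, 200.9]
orientation: [-3.139, -0.0, 1.663]
contact_force: [0.3, -1.7, -2.8]
gripper_width: 0.123
grip_force: 38.9
```

```bash
python3 -m creep '[{"linear":[0,0.44,-0.85],"twist":0},{"linear":[0,0.47,-0.84],"twist":0},{"linear":[0,0.51,-0.82],"twist":0},{"linear":[0,0.55,-0.79],"twist":0},{"linear":[0,0.58,-0.77],"twist":0},{"linear":[0,0.61,-0.74],"twist":0},{"linear":[0,0.64,-0.71],"twist":0},{"linear":[0,0.67,-0.68],"twist":0},{"linear":[0,0.7,-0.65],"twist":0},{"linear":[0,0.72,-0.63],"twist":0}]'| sed -n '2,6p'
python3 -m creep '[{"linear":[0,0.75,-0.59],"twist":0},{"linear":[0,0.79,-0.56],"twist":0},{"linear":[0,0.82,-0.52],"twist":0},{"linear":[0,0.83,-0.5],"twist":0},{"linear":[0,0,0],"twist":0},{"linear":[0,0,0],"twist":0},{"linear":[0,0,0],"twist":0},{"linear":[0,0,0],"twist":0}]'
python3 - <<'E'
from h import *
o=env.get_obs();dz=o['ee_pos'][2]-109;print(o['t'],o['ee_pos'],'alpha from z',np.arcsin((3+dz)/220)-.0136)
print('can knob expected in wrist',np.round(proj('wrist',[597.5,27.5,177],o)))
c=env.read_camera('side')[:,:,::-1]
for b,st in blobs(c,45,(270,150,330,210),10): print('side',b.round(1),st,ray('side',b,177).round(1))
print('exp side',np.round(proj('side',[597.5,27.5,177])))
E
```

```text
ee_pos: [549.5, -130.4, 277.8]
orientation: [-3.135, 0.0, 1.663]
contact_force: [-11.8, -1.0, 7.9]
gripper_width: 0.121
grip_force: 38.9
t: 42.85
ee_pos: [583.5, -127.0, 301.6]
orientation: [3.141, 0.001, 1.663]
contact_force: [-8.1, -0.7, 10.8]
gripper_width: 0.121
grip_force: 40.9
42.85 [ 583.50269364 -127.0185875   301.56435999] alpha from z 1.081401441326765
can knob expected in wrist [349.  26.]
side [306.6 158. ] [ 23   0  29  23 245] [ 671.2 -100.8  177. ]
side [324.9 168.5] [ 49   6  11  26 230] [574.7 -69.8 177. ]
side [287.4 164.6] [16 12  4  6 11] [689.3 -25.7 177. ]
side [299.4 177.5] [27 22  6 12 56] [600.2  22.9 177. ]
side [324.9 205.4] [47 49 13 11 76] [442.5 110.4 177. ]
side [278.8 206.8] [ 4 54 13  6 25] [536.4 184.5 177. ]
exp side [299. 178.]
```

The lid is at about 1.04–1.08 rad from both height and x travel, and held still. The canister's knob shows in the side view at (299,178), as expected for seated. Handing in.

Run:
```python
from h import *
print(env.close_job())
```

```text
the job is handed in; nothing more can be done
None
```

The job is handed in: by my measurements the 52 mm canister hangs on its rim in the opening, let go, and the gripper holds the lid still at about 60° (1.04–1.08 rad); on the way I knocked that canister over and had to re-erect it, and I did not re-measure the other two canisters or the bystanders at the end.

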